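# Slide the stray syrup bottle back into the bottle rack

## Robot

A 7-joint arm with a two-finger parallel gripper is mounted at the origin on the work surface. World frame = base frame: x ahead of the robot, y to its left, z up, the work surface at z = 0. Lengths are in m, angles in rad, forces in N, time in s.
With the tool pointing down it reaches from about 0.425 to 0.875 m from the base axis. Payload 4.7 kg.
Tool frame: the origin (TCP) lies between the finger pads; the fingertips stand 11 mm ahead of it and the grasp point (between the pads) lies 8 mm behind it; z points along the fingers, y is the direction in which the jaws open and shut (so a half turn about z gives the same grasp; the last joint's range is limited). The gripper opens to 87 mm and grips with 3 to 60 N. Pads are 19 mm wide; open, the fingers measure 117 mm over their backs; the gripper's body (75 mm by 190 mm) begins 51 mm behind the grasp point.
Start: joints at [-1.162, 0.321, -0.07, 1.45, 0.023, 1.371, -0.057], TCP at [0.25, 0.6, 0.234] pointing down, gripper open.
Joint ranges: [-2.86, 2.86], [-0.3, 2.09], [-1.38, 1.24], [0.06, 2.45], [-1.56, 4.7], [0.09, 2.05], [-2.69, 2.69]. Speed limits (rad/s): [2.57, 2.57, 3.14, 3.14, 3.14, 3.14, 3.14].

## Interface

Orientations are given as a rotation vector (axis times angle).
In Python, from bench import ctrl gives the robot as it stands.
- The arm moves only by the tool servo_tool, never from a script. Its argument "series" is a list of rows, each an object with "travel": the shift along the tool's x, y, z in m, a list of three; "angular": the turn, a rotation vector about the tool's x, y, z in rad, a list of three. A call has 1 to 5 rows; each row shifts and turns the commanded pose from where the row before left it, along the tool's axes as they then stand; what a row does not reach is not made up. A row lasts 1/10 s, in which the tool goes at most 50 mm and 8.59 degrees, less where a joint would pass 70% of its speed; a pose out of reach is approached as far as the arm can. A call with a gripper value outside its range is refused whole. "claw" is the finger opening in m, from 0 to 0.087, set as the call begins (left out, the last holds). The fingers move at their own pace and stop on an object; "squeeze" is the grip in N (left out, the last holds). Time passes only in rows, so rows that do not move let the fingers close. It gives the time, the measured TCP pose, the force and the opening at its end, in the units of the state.
- ctrl.get_state(): the state, without advancing time (a new reading comes with each control period).
- ctrl.get_image(name): name is "side" or "top"; returns the picture (400x640x3 uint8, red, green, blue); there is no depth.
- ctrl.calibration(name): a dict with "fx", "fy", "cx", "cy" (pixels), "rvec" (rotation vector, rad) and "tvec" (3), from world to camera coordinates, as OpenCV has them. Camera axes: x right, y down, z forward; pixel columns grow to the right and rows downward; lengths in m; the calibration is good to about 2 mm. A picture is of the moment at which its call begins. calibration takes no time and is no camera call.
- ctrl.close_job(): hands the job in, once; it reports no verdict.
The state is a dict: "time": time; "joint_positions": joint angles; "qd": joint speeds; "joint_torque": joint torques, N m; "position": TCP position; "tool_rot": TCP orientation; "ft_force": force on the tool from outside, world axes, zero at the start; "torque": the same for the moment, N m; "grip_width": opening from 0.0 (shut) to 1.0 (fully open).
Only numpy, scipy, OpenCV 4.12 (cv2) and the standard library are available. Lean on these libraries where they do the work, as an engineer would, in place of code of your own. Each camera call takes 0.05 s, during which the arm holds its last target.

## Task

A tall syrup bottle has been left standing on the counter in front of the low steel bottle rack. Without gripping or lifting it, push it low on its body, touching only its lower half, so that it slides upright and does not tip, into the rack's one empty stall (the one with the cork coaster) right up to the back rail. Don't ram it, leave the bottle and the jar that are already in the rack and everything else on the counter where they are, and move your hand clear at the end.

Things in the scene. Friction and masses are not known exactly. Their poses are not given: they have to be found in the camera images.
- bottle: The stray tall amber bottle, the only tall one outside the rack, on the robot's side of it. Round foot, 68 mm diameter, upright from the counter to 60 mm; above it 54 mm diameter to 165 mm, then neck and cap; 285 mm tall, 0.37 to 0.73 kg. Pushed below about 30 mm over the counter it slides upright; above about 45 mm it may tip. Origin: centre of its underside, z axis up the bottle.
- bottle_upper: The upper half of the same bottle (54 mm shoulder, 27 mm neck, 32 mm cap), rigidly one with it, from 145 to 285 mm above the counter; must not be touched. Origin: on the bottle's axis, 145 mm above its underside.
- rack: Low steel rack fixed to the counter: three stalls side by side, open above and to its -x side (towards the robot); no floor, bottles slide on the counter. Its x axis points into the stalls, y along the row. Origin: on the counter, centre of the middle stall; stall centres at y = -92, 0, +92 mm. Dividers: 6 mm thick, 25 mm high, from x = -20 to +36 mm, at y = -138, -46, +46, +138 mm.
- rail (a point): Middle of the front face of the rack's back rail, at counter level, 36 mm in +x from the rack's origin, same axes. The rail is 40 mm high and 282 mm long along y; a bottle that touches it has its axis 34 mm in front of this face, 2 mm beyond the stall's centre.
- coaster: Flat light-brown cork coaster, 74 mm across, 1 mm thick, lying flat and fixed in the one empty stall (left, middle or right), in no way felt by a bottle sliding over it. Origin: its centre, which is the stall's centre; its axes are parallel to the rack's.
- twin: A second bottle just like the stray one (68 mm foot, 285 mm tall), already standing in a stall of the rack. To be left alone. Origin: centre of its underside.
- jar: Glass jar with a steel lid, 70 mm diameter, 120 mm tall, already standing in the rack's third stall. To be left alone. Origin: centre of its underside.
- mug: White mug, 76 mm diameter plus handle, 85 mm tall, to one side of the bottle. To be left alone. Origin: centre of its underside.
- shaker: Aluminium sugar shaker, 54 mm diameter, 79 mm tall, to the other side. To be left alone. Origin: centre of its underside.
- bowl: Steel bowl, 120 mm across, 50 mm high, off to the right of the rack. To be left alone. Origin: centre of its underside.
- spread: Small jar with a white lid, 64 mm diameter, 85 mm tall, off to the left of the rack. To be left alone. Origin: centre of its underside.
- brush: Pastry brush lying on the counter at the left, near the robot. To be left alone. Origin: on its underside.

How it is judged:
At the end, for the whole second after the job is handed in: The bottle stands upright and at rest on the counter in the empty stall, its axis within 13 mm of the coaster's centre line, with less than 12 mm between it and the back rail; all other things are within 15 mm of where they stood (x of bottle in the frame of rack above -0.01 m and y of bottle in the frame of coaster between -0.013 and 0.013 m and angle between bottle's own z axis and vertical below 0.05 rad and height (world z) of bottle below 0.004 m and linear speed of bottle below 0.02 m/s and distance of each of twin, jar, mug, shaker, bowl, spread, brush from where it was at the start of the episode below 0.015 m); the robot touches nothing.
It fails at once if the bottle is lifted off the counter (by more than 12 mm) (height (world z) of bottle above 0.012 m).
It fails at once if the bottle tips or rocks (over 0.2 rad) (angle between bottle's own z axis and vertical above 0.2 rad).
It fails at once if the upper half of the bottle is touched (contact force between any of the arm, the fingers and bottle_upper above 0.5 N).
It fails at once if the bottle is squeezed or rammed (over 30 N) (contact force between the fingers and bottle above 30 N).
It fails at once if something else on the counter is moved by over 15 mm, or a neighbour in the rack tipped (distance of any of twin, jar, mug, shaker, bowl, spread, brush from where it was at the start of the episode above 0.015 m or angle between any of twin, jar's own z axis and vertical above 0.2 rad).
It also fails if it takes over 64 s, if anything falls off the work surface, if the arm or the gripper's body presses on something with over 40 N, if the wrist force passes 120 N, or if a joint passes its speed limit or range.

## Working session

There is one attempt and no reset: what is moved stays moved. The work goes in short steps, Python scripts to look and compute and a tool call to move; the robot and the scene stay as the last step left them, time stands still between calls to the robot, and variables do not carry over. Pictures are saved under pics/ and viewed, and the job is handed in when it is done.

Besides the shell and the picture viewer there is one more tool, called as name(argument=value, ...) on one line, values as JSON. servo_tool: Moves the arm, as the interface text tells. Its arguments: {"type":"object","properties":{"series":{"type":"array","items":{"type":"object","properties":{"travel":{"type":"array","items":{"type":"number"}},"angular":{"type":"array","items":{"type":"number"}}}}},"claw":{"type":"number"},"squeeze":{"type":"number"}},"required":["series"]}

```bash
mkdir -p pics; ls; python3 - <<'E'
from bench import ctrl
import cv2
for n in("side","top"):
    im=ctrl.get_image(n); cv2.imwrite(f"pics/{n}0.png",im[:,:,::-1]); print(ctrl.calibration(n))
print(ctrl.get_state())
E
```

```text
pics
{'fx': 396.5601605447734, 'fy': 396.5601605447734, 'cx': 323.4670381511988, 'cy': 201.33818438129538, 'rvec': array([ 1.96592319, -0.8151985 ,  0.48029428]), 'tvec': array([-0.33434871,  0.25906912,  0.84397221])}
{'fx': 386.982623434096, 'fy': 386.982623434096, 'cx': 318.67022064034285, 'cy': 192.50661245988906, 'rvec': array([ 2.18112303, -2.20282991,  0.10278249]), 'tvec': array([-0.00357459,  0.48307777,  1.28786704])}
{'time': 0.1, 'joint_positions': array([-1.16191111,  0.32175541, -0.07008789,  1.45158305,  0.02261343,
        1.37078018, -0.05688683]), 'qd': array([-9.15293271e-04, -2.47216900e-03,  7.59984750e-05, -2.05761451e-03,
        3.86560453e-04,  2.58092426e-03,  1.33577502e-03]), 'joint_torque': array([-2.00133068e-04, -4.92568231e+01, -4.05910984e-01, -3.13400245e+01,
       -6.43238425e-02,  3.93538037e-02,  4.18901811e-05]), 'position': array([0.24985668, 0.59953526, 0.23255156]), 'tool_rot': array([-6.15988311e-01, -3.08036828e+00,  2.70614951e-03]), 'ft_force': array([0.47920165, 0.42205942, 0.0961732 ]), 'torque': array([ 0.00385174, -0.01338192,  0.02236118]), 'grip_width': 0.9990131635221621}
```

View pics/side0.png

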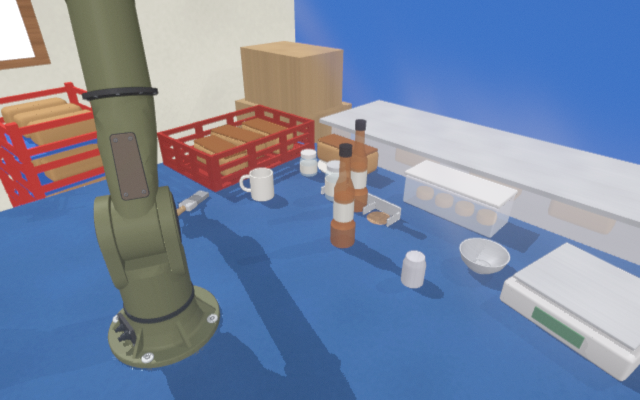

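View pics/top0.png

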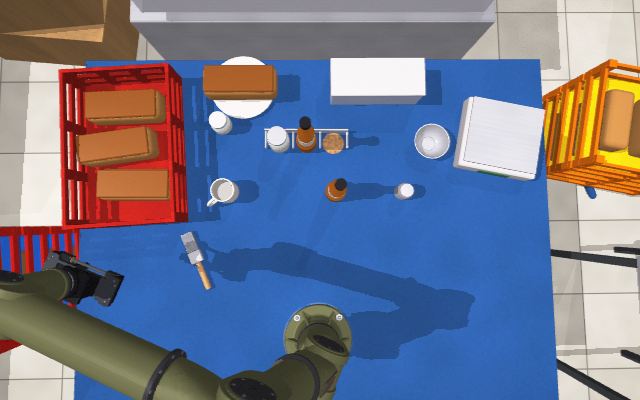

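The empty stall (cork) is the right one, top image at about (334,141). The stray bottle's foot is near (334,192). I'll enlarge crops of both.

```bash
python3 - <<'E'
import cv2
a=cv2.imread("pics/top0.png")[110:215,255:365]; cv2.imwrite("pics/topc.png",cv2.resize(a,None,fx=5.5,fy=5.5,interpolation=cv2.INTER_CUBIC))
a=cv2.imread("pics/side0.png")[140:260,300:420]; cv2.imwrite("pics/sidec.png",cv2.resize(a,None,fx=5,fy=5,interpolation=cv2.INTER_CUBIC))
E
```

```text
(no output)
```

View pics/topc.png

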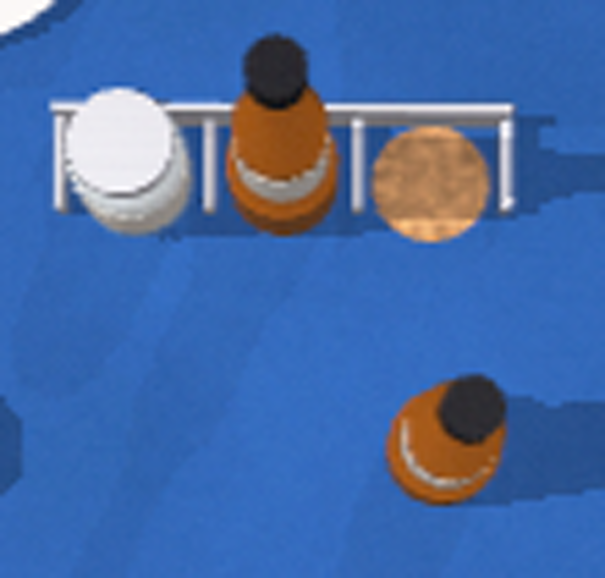

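View pics/sidec.png

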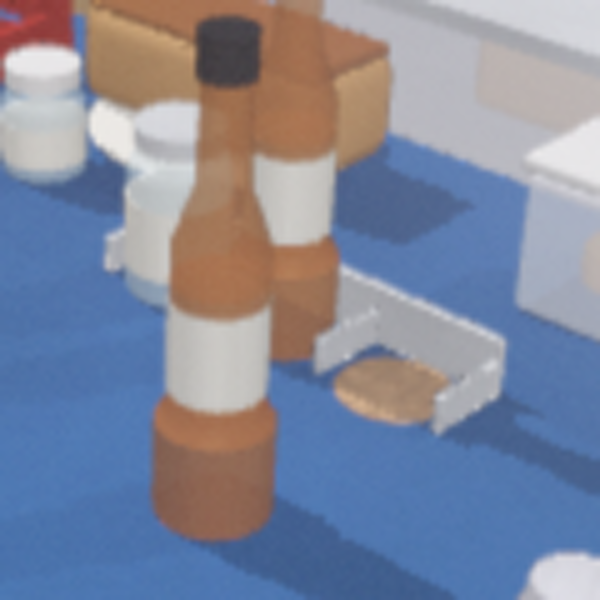

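```bash
cat > h.py <<'E'
import numpy as np, cv2
from bench import ctrl
def cal(n):
    c=ctrl.calibration(n); K=np.array([[c['fx'],0,c['cx']],[0,c['fy'],c['cy']],[0,0,1.]]); return K,c['rvec'],c['tvec']
def back(n,uv,z):
    K,r,t=cal(n);R=cv2.Rodrigues(r)[0];d=R.T@np.linalg.inv(K)@[*uv,1];o=-R.T@t;return (o+d*(z-o[2])/d[2])
def proj(n,P):
    K,r,t=cal(n);return cv2.projectPoints(np.array(P,float).reshape(-1,3),r,t,K,None)[0].reshape(-1,2)
T=lambda u,v:(255+(u+.5)/5.5-.5,110+(v+.5)/5.5-.5)
S=lambda u,v:(300+(u+.5)/5-.5,140+(v+.5)/5-.5)
def circ(x,y,z,r):
    a=np.linspace(0,2*np.pi,80);return np.c_[x+r*np.cos(a),y+r*np.sin(a),0*a+z]
E
python3 - <<'E'
from h import *
print("coaster top",back("top",T(430,183.5),.001),"side",back("side",S(391,390),.001))
for p in [(62,213),(208,212),(357,213),(507,211)]: print("div",back("top",T(*p),.025))
print("rail back ends",back("top",T(51,103),.04),back("top",T(514,105),.04))
print("cap top",back("top",T(472,407),.285),"side",back("side",S(229,26),.285))
print("twin cap",back("top",T(276,66),.285))
# fit foot from side: edges at 152/275 x, bottom 539
from scipy.optimize import least_squares
def f(p):
    c=proj("side",np.r_[circ(*p,0,.034)]);t=proj("side",circ(*p,.06,.034))
    m=np.r_[c,t]
    a=S(152,500)[0];b=S(275,500)[0];d=S(213,539)[1]
    return [m[:,0].min()-a,m[:,0].max()-b,c[:,1].max()-d]
r=least_squares(f,[.6,0]);print("foot side",r.x,r.fun)
def g(p):
    m=np.r_[proj("top",circ(*p,0,.034)),proj("top",circ(*p,.06,.034))]
    return [m[:,0].min()-T(387,0)[0],m[:,1].max()-T(0,504)[1]]
r=least_squares(g,[.6,0]);print("foot top",r.x,r.fun)
E
```

```text
coaster top [ 0.65555294 -0.05923746  0.001     ] side [ 0.65382242 -0.05666975  0.001     ]
div [0.63383661 0.16859077 0.025     ]
div [0.6338225 0.0790149 0.025    ]
div [ 0.63254951 -0.01262845  0.025     ]
div [ 0.63313983 -0.10514977  0.025     ]
rail back ends [0.69881345 0.17349197 0.04      ] [ 0.69583741 -0.10908419  0.04      ]
cap top [ 0.48648508 -0.06203951  0.285     ] side [ 0.48881439 -0.05917535  0.285     ]
twin cap [0.6566895  0.03246906 0.285     ]
foot side [ 0.48923179 -0.05809042] [-0.33719454  0.32725626 -0.03032284]
foot top [ 0.48795929 -0.06424982] [ 0.00000000e+00 -2.84217094e-14]
```

Rack is almost square to the world (yaw about -0.007 rad). The coaster is near (0.655, -0.058) and the bottle near (0.488, -0.061), so this is a straight push of about 0.168 m in +x. I'll tilt the tool so the hand's body stays behind the bottle, and cradle the foot with both fingertips about 44 mm apart.

servo_tool(series=[{"travel":[0,0,0],"angular":[0,0,-0.131]},{"travel":[0,0,0],"angular":[0,0,-0.131]},{"travel":[0,0,0],"angular":[0,0,-0.132]},{"travel":[-0.03,-0.03,0],"angular":[0,0,0]},{"travel":[-0.03,-0.04,0],"angular":[0,0,0]}], claw=0.044)

```text
time: 0.6
position: [0.3087, 0.5307, 0.2324]
tool_rot: [0.007, -3.14, 0.0]
ft_force: [0.6, -0.4, 1.0]
grip_width: 0.63
```

servo_tool(series=[{"travel":[-0.02,-0.045,0],"angular":[0,0,0]},{"travel":[-0.02,-0.045,0],"angular":[0,0,0]},{"travel":[-0.02,-0.045,0],"angular":[0,0,0]},{"travel":[-0.02,-0.045,0],"angular":[0,0,0]},{"travel":[0,-0.045,0],"angular":[0,0,0]}])

```text
time: 1.1
position: [0.3919, 0.3018, 0.2331]
tool_rot: [0.007, 3.141, -0.001]
ft_force: [0.8, -0.4, 0.9]
grip_width: 0.509
```

servo_tool(series=[{"travel":[0,-0.03,0],"angular":[0,-0.14,0]},{"travel":[0,-0.03,0],"angular":[0,-0.14,0]},{"travel":[0,-0.02,0],"angular":[0,-0.14,0]},{"travel":[0,-0.02,0],"angular":[0,-0.14,0]},{"travel":[0,0,0],"angular":[0,-0.14,0]}])

```text
time: 1.6
position: [0.4174, 0.2349, 0.2124]
tool_rot: [0.037, 2.593, -0.052]
ft_force: [-0.7, -1.2, -0.3]
grip_width: 0.505
```

servo_tool(series=[{"travel":[0,0,0],"angular":[0,0,0]},{"travel":[0,0,0],"angular":[0,-0.1,0]},{"travel":[0,0,0],"angular":[0,0,0]}])

```text
time: 1.9
position: [0.4147, 0.2502, 0.2079]
tool_rot: [0.004, 2.499, -0.056]
ft_force: [-0.5, -0.8, -0.0]
grip_width: 0.507
```

```bash
python3 - <<'E'
from h import *
s=ctrl.get_state()
R=cv2.Rodrigues(s['tool_rot'])[0]
print(s['position'],R.round(3),s['joint_positions'].round(3))
E
```

```text
[0.414721   0.25024672 0.20788609] [[-0.801  0.016  0.599]
 [-0.011  0.999 -0.041]
 [-0.599 -0.04  -0.8  ]] [-0.81  -0.3   -0.164  2.275  0.645  0.918  0.256]
```

servo_tool(series=[{"travel":[0.011,-0.03,0.022],"angular":[0.008,0,0]},{"travel":[0.011,-0.03,0.022],"angular":[0.008,0,0]},{"travel":[0.011,-0.03,0.022],"angular":[0.008,0,0]},{"travel":[0.011,-0.03,0.022],"angular":[0.008,0,0]},{"travel":[0.011,-0.03,0.022],"angular":[0.008,0,0]}])

```text
time: 2.4
position: [0.4436, 0.148, 0.1245]
tool_rot: [0.026, 2.504, -0.104]
ft_force: [-0.9, -0.3, 0.8]
grip_width: 0.503
```

servo_tool(series=[{"travel":[0,0,0],"angular":[0,0,0]},{"travel":[0,0,0],"angular":[0,0,0]}])

```text
time: 2.6
position: [0.4443, 0.1474, 0.1253]
tool_rot: [0.031, 2.501, -0.104]
ft_force: [-0.1, 0.0, -0.4]
grip_width: 0.505
```

```bash
cat >> h.py <<'E'
def st():
    s=ctrl.get_state();R=cv2.Rodrigues(s['tool_rot'])[0]
    print(s['time'],s['position'].round(4),R.round(3).tolist(),s['joint_positions'].round(3),s['ft_force'].round(1)); return s,R
def want(p,th,yaw=0.0):
    # remaining travel in tool axes & angular
    s,R=st();from scipy.spatial.transform import Rotation as Q
    c,n=np.cos(th),np.sin(th)
    Rd=Q.from_euler('z',yaw).as_matrix()@np.array([[-c,0,n],[0,1,0],[-n,0,-c]])
    print("travel",(R.T@(np.array(p)-s['position'])).round(4),"ang",Q.from_matrix(R.T@Rd).as_rotvec().round(4))
E
python3 - <<'E'
from h import *
want([.42,.09,.06],.72)
for n,uv,z in (("mug",(223,190),.085),("shaker",(405,190),.079),("brush",(182,235),.0),("brush2",(210,288),0)): print(n,back("top",uv,z))
E
```

```text
2.6 [0.4443 0.1474 0.1253] [[-0.803, 0.047, 0.594], [-0.003, 0.997, -0.082], [-0.596, -0.068, -0.8]] [-0.243 -0.301 -0.442  2.442  0.611  0.608  0.406] [-0.1  0.  -0.4]
travel [ 0.0587 -0.054   0.0426] ang [-0.0824 -0.0813  0.0061]
mug [0.48882589 0.29796136 0.085     ]
shaker [ 0.48400192 -0.28635744  0.079     ]
brush [0.34492751 0.4537959  0.        ]
brush2 [0.16762586 0.35800103 0.        ]
```

```bash
cat > fit.py <<'E'
from h import *
import itertools
from scipy.optimize import least_squares
from scipy.spatial.transform import Rotation as Q
s=ctrl.get_state()
D=[([-1.16191111,.32175541,-.07008789,1.45158305,.02261343,1.37078018,-.05688683],[.24985668,.59953526,.23255156],[-.615988311,-3.08036828,.002706]),
([-0.81,-0.3,-0.164,2.275,0.645,0.918,0.256],[.414721,.25024672,.20788609],[.004,2.499,-.056]),
(s['joint_positions'],s['position'],s['tool_rot'])]
def fk(p,sg,q):
    R=Q.from_euler('z',p[0]);x=np.zeros(3)
    ax=['z','y','z','y','z','y','z']
    for i in range(7):
        off=0
        R=R*Q.from_euler(ax[i],sg[i]*q[i]+(p[9] if i==6 else 0))
        t={0:[0,0,p[1]],2:[p[2],0,p[3]],3:[p[4],0,0],4:[0,0,p[5]],5:[p[6],0,0],6:[0,0,p[7]]}.get(i)
        if t is not None:x=x+R.apply(t)
    return x,R
def res(p,sg):
    r=[]
    for q,x,o in D:
        a,R=fk(p,sg,q); r+=list((a-x)); r+=list((R.inv()*Q.from_rotvec(o)).as_rotvec()*.3)
    return r+list(np.array([p[2],p[4],p[6]])*.003)
if __name__=="__main__":
    out=[]
    for s1,s3,s5,s7 in itertools.product([1,-1],repeat=4):
      for p0 in (0,np.pi,np.pi/2,-np.pi/2):
       for p9 in (0,np.pi):
        sg=[s1,1,s3,1,s5,1,s7]
        r=least_squares(res,[p0,.3,0,.4,0,.4,0,.25,0,p9],args=(sg,));out.append((r.cost,sg,r.x.round(3)))
    out.sort(key=lambda o:o[0])
    for o in out[:4]:print(o)
E
python3 fit.py
```

```text
(np.float64(5.403559163115638e-05), [-1, 1, -1, 1, -1, 1, -1], array([-0.036,  0.3  , -0.008,  0.462,  0.026,  0.521, -0.007,  0.378,
       -0.99 ,  1.54 ]))
(np.float64(5.403559163115817e-05), [-1, 1, -1, 1, -1, 1, -1], array([-0.036,  0.3  , -0.008,  0.462,  0.026,  0.521, -0.007,  0.378,
       -1.744,  1.54 ]))
(np.float64(5.403559163115818e-05), [-1, 1, -1, 1, -1, 1, -1], array([-3.60e-02,  3.00e-01, -8.00e-03,  4.62e-01,  2.60e-02,  5.21e-01,
       -7.00e-03,  3.78e-01, -1.00e-03,  1.54e+00]))
(np.float64(5.403559163129354e-05), [-1, 1, -1, 1, -1, 1, -1], array([-0.036,  0.3  , -0.008,  0.462,  0.026,  0.521, -0.007,  0.378,
        1.323,  1.54 ]))
```

```bash
cat > srch.py <<'E'
from fit import *
from scipy.optimize import least_squares
sg=[-1,1,-1,1,-1,1,-1]
P=least_squares(res,[0,.3,0,.4,0,.4,0,.25,0,np.pi/2],args=(sg,)).x
lo=np.array([-2.86,-.3,-1.38,.06,-1.56,.09,-2.69])+.03;hi=np.array([2.86,2.09,1.24,2.45,4.7,2.05,2.69])-.03
def ik(p,R,q0=[-.2,0,-.3,2.2,.5,.8,.4]):
    best=None
    for q00 in (q0,[.3,0,0,2.2,0,.9,0],[.6,.1,.3,2.2,-.6,.9,-.3]):
        f=lambda q:np.r_[fk(P,sg,q)[0]-p,(fk(P,sg,q)[1].inv()*Q.from_matrix(R)).as_rotvec()*.3]
        r=least_squares(f,np.clip(q00,lo+.01,hi-.01),bounds=(lo,hi),max_nfev=60)
        if best is None or r.cost<best.cost:best=r
    return best.x,np.sqrt(2*best.cost)
def rot(th,psi,roll):
    # base: tool y=world y, tilt th toward +x, then turn about vertical psi, roll about tool z
    c,n=np.cos(th),np.sin(th);B=np.array([[-c,0,n],[0,1,0],[-n,0,-c]])
    return Q.from_euler('z',psi).as_matrix()@B@Q.from_euler('z',roll).as_matrix()
def box(x,y,z,n=12):
    g=np.meshgrid(np.linspace(*x,7),np.linspace(*y,n),np.linspace(*z,n),indexing='ij');return np.stack(g,-1).reshape(-1,3)
def shape(R,w,low=.006):
    F=[box((-.0095,.0095),sorted((s*w/2,s*(w/2+.015))),(-.059,.011),25)@R.T for s in(1,-1)]
    B=box((-.0375,.0375),(-.095,.095),(-.2,-.059),25)@R.T
    tz=low-min(f[:,2].min() for f in F)
    for a in F+[B]:a[:,2]+=tz
    return F,B,tz
def rad(z): return np.where(z<.061,.034,np.where(z<.17,.027,np.where(z<.287,.027,0)))
def bx(p,by):
    r=rad(p[:,2]);d=r**2-(p[:,1]-by)**2;m=d>0
    if not m.any():return -9,0
    v=p[m,0]+np.sqrt(d[m]);i=v.argmax();return v[i],p[m][i,2]
def evalp(th,psi,roll,w):
    R=rot(th,psi,roll);F,B,tz=shape(R,w)
    c=[(max(bx(F[0],y)[0],bx(F[1],y)[0]),y) for y in np.arange(-.05,.0501,.002)]
    # valley: local min between fingers
    y0=np.mean([f[f[:,2]<.04][:,1].mean() for f in F]) if all((f[:,2]<.04).any() for f in F) else 0
    cc=[k for k in c if abs(k[1]-y0)<.025]
    b,y=min(cc);i=[k[1] for k in c].index(y)
    stab=min(max(k[0] for k in c[:i+1])-b,max(k[0] for k in c[i:])-b)
    h=[bx(f,y) for f in F]
    body=bx(B,y)[0]
    return dict(R=R,tz=tz,b=b,y=y,stab=stab,h=h,clear=b-body,bodyz=B[:,2].min(),
      bodymax=(B[:,0].max(),B[:,1].min(),B[:,1].max()))
E
cat > run.py <<'E'
from srch import *
out=[]
for th in np.radians([20,25,30,35,40,45]):
 for psi in np.radians([0,20,30,40,50,60,75]):
  for roll in np.radians([0,-15,-30,-45,-60,15,30]):
   for w in(.03,.044,.056):
    e=evalp(th,psi,roll,w)
    if e['clear']<.008 or e['bodyz']<.015 or e['stab']<.003 or max(k[1] for k in e['h'])>.035:continue
    p=np.array([.488-e['b']-.012,-.061-e['y'],e['tz']])
    wr=p-e['R'][:,2]*.378
    if np.hypot(*wr[:2])<.335:continue
    out.append((th,psi,roll,w,e,p))
print(len(out))
res_=[]
for o in out:
    q,er=ik(o[5],o[4]['R'])
    if er<.006:res_.append((o,q,er))
print(len(res_))
res_.sort(key=lambda r:-r[0][4]['clear'])
for (th,psi,roll,w,e,p),q,er in res_[:25]:
    print(np.degrees([th,psi,roll]).round(),w,'b',round(e['b'],4),'y',round(e['y'],3),'stab',round(e['stab'],4),'h',[round(k[1],3) for k in e['h']],'clr',round(e['clear'],3),'bz',round(e['bodyz'],3),p.round(3),round(er,4),np.round(e['bodymax'],3))
E
time python3 run.py
```

```text
0
0
real	0m27.458s
user	0m26.628s
sys	0m0.252s
```

```bash
cat > run2.py <<'E'
from srch import *
from multiprocessing import Pool
print(P.round(3))
for a in [(40,0,0),(30,40,0),(30,40,-40),(30,40,40),(40,60,0),(40,60,-30),(40,60,30)]:
    e=evalp(*np.radians(a),.044);p=np.array([.488-e['b']-.012,-.061-e['y'],e['tz']]);wr=p-e['R'][:,2]*.378
    print(a,{k:np.round(v,3) for k,v in e.items() if k!='R'},p.round(3),np.hypot(*wr[:2]).round(3),e['R'].round(2).tolist())
E
python3 run2.py
```

```text
[-0.036  0.3   -0.008  0.462  0.026  0.521 -0.007  0.378 -0.012  1.54 ]
(40, 0, 0) {'tz': np.float64(0.021), 'b': np.float64(0.04), 'y': np.float64(0.0), 'stab': np.float64(0.008), 'h': array([[0.04 , 0.018],
       [0.04 , 0.018]]), 'clear': np.float64(0.022), 'bodyz': np.float64(0.042), 'bodymax': array([-0.009, -0.095,  0.095])} [ 0.436 -0.061  0.021] 0.202 [[-0.77, 0.0, 0.64], [0.0, 1.0, 0.0], [-0.64, 0.0, -0.77]]
(30, 40, 0) {'tz': np.float64(0.02), 'b': np.float64(0.041), 'y': np.float64(0.022), 'stab': np.float64(0.0), 'h': array([[0.03 , 0.016],
       [0.041, 0.016]]), 'clear': np.float64(0.02), 'bodyz': np.float64(0.053), 'bodymax': array([ 0.063, -0.158,  0.075])} [ 0.435 -0.083  0.02 ] 0.355 [[-0.66, -0.64, 0.38], [-0.56, 0.77, 0.32], [-0.5, 0.0, -0.87]]
(30, 40, -40) {'tz': np.float64(0.031), 'b': np.float64(0.066), 'y': np.float64(0.024), 'stab': np.float64(0.0), 'h': array([[0.018, 0.018],
       [0.066, 0.037]]), 'clear': np.float64(0.008), 'bodyz': np.float64(0.037), 'bodymax': array([ 0.068, -0.12 ,  0.037])} [ 0.41  -0.085  0.031] 0.336 [[-0.1, -0.92, 0.38], [-0.92
[... 773 characters left out ...]
 np.float64(0.032), 'b': np.float64(0.067), 'y': np.float64(-0.026), 'stab': np.float64(0.0), 'h': array([[0.008, 0.024],
       [0.067, 0.034]]), 'clear': np.float64(-0.029), 'bodyz': np.float64(0.025), 'bodymax': array([ 0.074, -0.152,  0.008])} [ 0.409 -0.035  0.032] 0.378 [[0.1, -0.94, 0.32], [-0.82, 0.1, 0.56], [-0.56, -0.32, -0.77]]
(40, 60, 30) {'tz': np.float64(0.032), 'b': np.float64(0.036), 'y': np.float64(0.024), 'stab': np.float64(0.0), 'h': array([[0.032, 0.036],
       [0.036, 0.021]]), 'clear': np.float64(0.025), 'bodyz': np.float64(0.025), 'bodymax': array([ 0.063, -0.196,  0.052])} [ 0.44  -0.085  0.032] 0.435 [[-0.76, -0.56, 0.32], [-0.32, 0.76, 0.56], [-0.56, 0.32, -0.77]]
```

```bash
cat > run3.py <<'E'
from srch import *
from multiprocessing import Pool
import itertools
def job(a):
    th,psi,roll,w=a;e=evalp(*np.radians([th,psi,roll]),w)
    if e['clear']<.006 or e['bodyz']<.012 or e['stab']<.0015 or max(k[1] for k in e['h'])>.036:return
    p=np.array([.488-e['b']-.010,-.061-e['y'],e['tz']]);wr=p-e['R'][:,2]*.378
    if np.linalg.norm(wr-[0,0,.3])<.342:return
    q,er=ik(p,e['R'])
    return a,e,p,q,er
if __name__=="__main__":
    L=list(itertools.product([27,32,37,42],[25,35,45,55,65],[0,10,20,30,40],[.036,.046,.056,.066]))
    with Pool() as po:o=[r for r in po.map(job,L,chunksize=4) if r]
    print(len(o));o.sort(key=lambda r:r[4]>.006)
    o=[r for r in o if r[4]<.008];print(len(o));o.sort(key=lambda r:-r[1]['stab'])
    for a,e,p,q,er in o[:30]:
        print(a,'b',round(e['b'],4),'y',round(e['y'],3),'stab',round(e['stab'],4),'h',[round(k[1],3) for k in e['h']],'clr',round(e['clear'],3),'bz',round(e['bodyz'],3),p.round(3),round(er,4),np.round(e['bodymax'],3),q.round(2))
E
nproc; time timeout 500 python3 run3.py
```

```text
4
11
9
(37, 45, 10, 0.066) b 0.0208 y 0.018 stab 0.0045 h [np.float64(0.026), 0] clr 0.007 bz 0.04 [ 0.457 -0.079  0.025] 0.0 [ 0.057 -0.177  0.067] [-0.35  0.34  1.04  2.29 -1.19  1.05 -2.61]
(42, 45, 10, 0.066) b 0.0208 y 0.018 stab 0.0045 h [np.float64(0.028), 0] clr 0.015 bz 0.034 [ 0.457 -0.079  0.026] 0.0 [ 0.054 -0.184  0.062] [ 0.22  0.26  0.5   2.3  -1.13  0.98 -2.54]
(37, 55, 20, 0.066) b 0.021 y 0.02 stab 0.0033 h [np.float64(0.033), 0] clr 0.007 bz 0.036 [ 0.457 -0.081  0.03 ] 0.0 [ 0.065 -0.187  0.059] [ 1.84  0.77 -1.34  2.21  0.14  0.73  2.66]
(32, 45, 20, 0.056) b 0.0301 y 0.018 stab 0.0028 h [np.float64(0.028), 0] clr 0.006 bz 0.042 [ 0.448 -0.079  0.028] 0.0017 [ 0.052 -0.17   0.073] [ 1.84  0.49 -1.35  2.3  -0.13  0.61  2.66]
(42, 45, 20, 0.056) b 0.0299 y 0.018 stab 0.0027 h [np.float64(0.034), 0] clr 0.02 bz 0.029 [ 0.448 -0.079  0.03 ] 0.0 [ 0.046 -0.184  0.062] [-0.22  0.36  0.98  2.32 -1.24  1.13 -2.66]
(32, 45, 30, 0.046) b 0.0369 y 0.014 stab 0.0023 h [np.float64(0.031), np.float64(0.019)] clr 0.008 bz 0.037 [ 0.441 -0.075  0.03 ] 0.0 [ 0.04  -0.168  0.071] [ 1.84  0.37 -1.33  2.32 -0.32  0.63  2.64]
(32, 35, 0, 0.056) b 0.0275 y 0.02 stab 0.0018 h [np.float64(0.016), 0] clr 0.008 bz 0.051 [ 0.45  -0.081  0.02 ] 0.0027 [ 0.055 -0.157  0.078] [-0.61  0.25  1.21  2.37 -1.15  0.85 -2.66]
(32, 45, 40, 0.036) b 0.0422 y 0.01 stab 0.0018 h [np.float64(0.031), np.float64(0.019)] clr 0.008 bz 0.033 [ 0.436 -0.071  0.03 ] 0.0 [ 0.027 -0.163  0.066] [ 1.74  0.23 -1.19  2.33 -0.55  0.69  2.65]
(37, 45, 30, 0.046) b 0.0374 y 0.016 stab 0.0017 h [np.float64(0.034), np.float64(0.02)] clr 0.015 bz 0.03 [ 0.441 -0.077  0.031] 0.0001 [ 0.038 -0.175  0.065] [ 1.93  0.53 -1.35  2.33 -0.22  0.61  2.65]
real	0m8.659s
user	0m28.845s
sys	0m0.241s
```

```bash
cat > run4.py <<'E'
from srch import *
from multiprocessing import Pool
mid=(lo+hi)/2
def iks(a):
    th,psi,roll,w,half,dx=a
    e=evalp(*np.radians([th,psi,roll]),w);p=np.array([.488-e['b']+dx,-.061-e['y'],e['tz']])
    R=rot(*np.radians([th,psi,roll+half]))
    rng=np.random.default_rng(0);S=[]
    for k in range(25):
        q0=rng.uniform(lo,hi) if k>3 else np.clip(np.array([-.243+.3*k,-.2,-.44+.2*k,2.3,.6-.3*k,.6,.4]),lo+.01,hi-.01)
        f=lambda q:np.r_[fk(P,sg,q)[0]-p,(fk(P,sg,q)[1].inv()*Q.from_matrix(R)).as_rotvec()*.3]
        r=least_squares(f,q0,bounds=(lo,hi),max_nfev=60)
        if r.cost<1e-6:
            S.append((np.minimum(r.x-lo,hi-r.x).min(),r.x))
    S.sort(key=lambda s:-s[0]);return a,p,[(round(s[0],2),s[1].round(2).tolist()) for s in S[:3]],len(S)
if __name__=="__main__":
    L=[(th,psi,roll,w,h,dx) for th,psi,roll,w in [(32,45,40,.036),(37,45,30,.046),(42,45,20,.056),(35,35,30,.04),(32,35,0,.056)] for h in(0,180) for dx in(-.01,.03)]
    with Pool() as po:
        for r in po.imap(job:=iks,L):print(r[0],r[1].round(3),r[3]);[print('   ',s) for s in r[2]]
E
time timeout 550 python3 run4.py
```

```text
(32, 45, 40, 0.036, 0, -0.01) [ 0.436 -0.071  0.03 ] 10
    (np.float64(0.05), [1.78, 0.26, -1.25, 2.33, -0.5, 0.67, 2.61])
    (np.float64(0.02), [1.75, 0.24, -1.21, 2.33, -0.54, 0.68, 2.64])
    (np.float64(0.02), [1.86, 0.33, -1.33, 2.33, -0.38, 0.65, 2.51])
(32, 45, 40, 0.036, 0, 0.03) [ 0.476 -0.071  0.03 ] 12
    (np.float64(0.04), [1.74, 0.5, -1.31, 2.26, -0.1, 0.59, 2.24])
    (np.float64(0.02), [1.75, 0.52, -1.33, 2.26, -0.06, 0.59, 2.2])
    (np.float64(0.01), [1.34, 0.23, -0.85, 2.26, -0.61, 0.69, 2.65])
(32, 45, 40, 0.036, 180, -0.01) [ 0.436 -0.071  0.03 ] 12
    (np.float64(0.09), [0.49, 0.09, 0.09, 2.33, -0.82, 0.81, -0.29])
    (np.float64(0.09), [0.55, 0.09, 0.03, 2.33, -0.81, 0.81, -0.29])
    (np.float64(0.09), [-0.03, 0.11, 0.62, 2.33, -0.88, 0.84, -0.25])
(32, 45, 40, 0.036, 180, 0.03) [ 0.476 -0.071  0.03 ] 10
    (np.float64(0.16), [0.0, 0.18, 0.54, 2.26, -0.92, 0.84, -0.27])
    (np.float64(0.16), [0.55, 0.15, -0.03, 2.26, -0.82, 0.78, -0.35])
    (np.float64(0.16), [0.57, 0.15, -0.05, 2.26, -0.81, 0.78, -0.35])
(37, 45, 30, 0.046, 0, -0.01) [ 0.441 -0.077  0.
[... 3045 characters left out ...]
])
    (np.float64(0.01), [1.75, 0.55, -1.34, 2.3, 0.06, 0.46, 2.65])
    (np.float64(0.0), [1.75, 0.55, -1.35, 2.3, 0.06, 0.46, 2.64])
(32, 35, 0, 0.056, 180, -0.01) [ 0.45  -0.081  0.02 ] 10
    (np.float64(0.05), [-0.19, 0.11, 0.75, 2.37, -0.99, 0.73, 0.37])
    (np.float64(0.05), [-0.06, 0.1, 0.62, 2.37, -0.97, 0.72, 0.36])
    (np.float64(0.05), [0.49, 0.08, 0.06, 2.37, -0.91, 0.68, 0.32])
(32, 35, 0, 0.056, 180, 0.03) [ 0.49  -0.081  0.02 ] 11
    (np.float64(0.13), [0.48, 0.15, 0.02, 2.29, -0.9, 0.66, 0.26])
    (np.float64(0.13), [0.58, 0.15, -0.09, 2.29, -0.89, 0.65, 0.25])
    (np.float64(0.13), [-0.39, 0.24, 0.92, 2.29, -1.11, 0.79, 0.39])
real	1m1.937s
user	3m55.252s
sys	0m0.262s
```

servo_tool(series=[{"travel":[0,0,0],"angular":[-0.08,-0.01,-0.11]},{"travel":[0,0,0],"angular":[-0.08,-0.01,-0.11]},{"travel":[0,0,0],"angular":[0,0,0]}])

```text
time: 2.9
position: [0.4602, 0.1607, 0.1235]
tool_rot: [-0.257, 2.504, -0.02]
ft_force: [-0.3, 0.1, -0.2]
grip_width: 0.506
```

```bash
python3 - <<'E'
from h import *
s,R=st();print(s['tool_rot'].round(5).tolist(), s['joint_positions'].round(5).tolist(), s['position'].round(5).tolist(),s['qd'].round(3))
E
```

```text
2.9 [0.4602 0.1607 0.1235] [[-0.792, -0.18, 0.583], [-0.189, 0.981, 0.046], [-0.58, -0.074, -0.811]] [-0.249 -0.301 -0.321  2.446  0.444  0.464  0.846] [-0.3  0.1 -0.2]
[-0.25747, 2.50402, -0.01961] [-0.24922, -0.30068, -0.32087, 2.44581, 0.44364, 0.46412, 0.84612] [0.46021, 0.16072, 0.12354] [ 0.001  0.    -0.052  0.007  0.084  0.046 -0.232]
```

servo_tool(series=[{"travel":[0,0,0],"angular":[-0.08,-0.01,-0.11]},{"travel":[0,0,0],"angular":[-0.08,-0.01,-0.11]},{"travel":[0,0,0],"angular":[0,0,0]}])

```text
time: 3.2
position: [0.4617, 0.1632, 0.1188]
tool_rot: [-0.427, 2.504, 0.036]
ft_force: [-0.2, 0.3, 0.0]
grip_width: 0.507
```

```bash
python3 - <<'E'
from h import *
s,R=st();print(s['tool_rot'].round(5).tolist(), s['joint_positions'].round(5).tolist(), s['position'].round(5).tolist(),s['qd'].round(3))
E
```

```text
3.2 [0.4617 0.1632 0.1188] [[-0.773, -0.311, 0.553], [-0.294, 0.948, 0.121], [-0.562, -0.07, -0.824]] [-0.173 -0.301 -0.306  2.447  0.17   0.406  1.28 ] [-0.2  0.3  0. ]
[-0.42728, 2.50401, 0.03608] [-0.1731, -0.30068, -0.30573, 2.44679, 0.16963, 0.40567, 1.28004] [0.46167, 0.16325, 0.11879] [-0.003  0.001 -0.022  0.003  0.11   0.009 -0.207]
```

```bash
cat > fit2.py <<'E'
from h import *
import itertools
from scipy.optimize import least_squares
from scipy.spatial.transform import Rotation as Q
D=[([-1.16191111,.32175541,-.07008789,1.45158305,.02261343,1.37078018,-.05688683],[.24985668,.59953526,.23255156],[-.615988311,-3.08036828,.002706]),
([-0.81,-0.3,-0.164,2.275,0.645,0.918,0.256],[.414721,.25024672,.20788609],[.004,2.499,-.056]),
([-.243,-.301,-.442,2.442,.611,.608,.406],[.4443,.1474,.1253],[.031,2.501,-.104]),
([-0.24922, -0.30068, -0.32087, 2.44581, 0.44364, 0.46412, 0.84612],[0.46021, 0.16072, 0.12354],[-0.25747, 2.50402, -0.01961]),
([-0.1731, -0.30068, -0.30573, 2.44679, 0.16963, 0.40567, 1.28004],[0.46167, 0.16325, 0.11879],[-0.42728, 2.50401, 0.03608])]
def fk(p,sg,q):
    R=Q.from_euler('z',p[0]);x=np.zeros(3);ax='zyzyzyz'
    for i in range(7):
        R=R*Q.from_euler(ax[i],sg[i]*q[i]+(p[8] if i==6 else 0))
        t={0:[0,0,p[1]],2:[p[2],0,p[3]],3:[p[4],0,0],4:[0,0,p[5]],5:[p[6],0,0],6:[0,0,p[7]]}.get(i)
        if t is not None:x=x+R.apply(t)
    return x,R
def res(p,sg):
    r=[]
    for q,x,o in D:
        a,R=fk(p,sg,q); r+=list((a-x)); r+=list((R.inv()*Q.from_rotvec(o)).as_rotvec()*.3)
    return r+list(np.array([p[2],p[4],p[6]])*.003)
if __name__=="__main__":
    out=[]
    for s in itertools.product([1,-1],repeat=6):
      sg=[s[0],1,s[1],s[2],s[3],s[4],s[5]]
      for p0 in (0,2,-2):
        for p9 in (0,2,-2):
          r=least_squares(res,[p0,.3,0,.4,0,.4,0,.3,p9],args=(sg,),max_nfev=60);out.append((r.cost,sg,r.x.round(4)))
    out.sort(key=lambda o:o[0])
    for o in out[:12:3]:print(o)
E
python3 fit2.py
```

```text
(np.float64(0.00010409613975690561), [-1, 1, -1, 1, -1, 1, -1], array([-3.430e-02,  3.115e-01, -8.000e-04,  4.546e-01,  3.630e-02,
        5.274e-01,  1.900e-03,  3.692e-01,  1.542e+00]))
(np.float64(0.00010409613975690722), [-1, 1, -1, 1, -1, 1, -1], array([-3.430e-02,  3.115e-01, -8.000e-04,  4.546e-01,  3.630e-02,
        5.274e-01,  1.900e-03,  3.692e-01,  1.542e+00]))
(np.float64(0.00010409613975693347), [-1, 1, -1, 1, -1, 1, -1], array([-3.4300e-02,  3.1150e-01, -8.0000e-04,  4.5460e-01,  3.6300e-02,
        5.2740e-01,  1.9000e-03,  3.6920e-01, -4.7412e+00]))
(np.float64(0.028904861148786477), [-1, 1, 1, 1, -1, 1, -1], array([ 0.2012,  1.5018, -0.1333,  0.0705,  0.7233,  0.765 , -0.133 ,
        0.5052,  1.2576]))
```

```bash
cat > fit3.py <<'E'
from fit2 import D,Q,np,least_squares
sg=[-1,1,-1,1,-1,1,-1]
def fk(p,q):
    R=Q.from_euler('z',p[0]);x=np.zeros(3);ax='zyzyzyz'
    T={0:[0,p[9],p[1]],2:[p[2],p[10],p[3]],3:[p[4],0,0],4:[0,p[11],p[5]],5:[p[6],0,0],6:[0,0,p[7]]}
    for i in range(7):
        R=R*Q.from_euler(ax[i],sg[i]*q[i]+(p[8] if i==6 else 0))
        if i in T:x=x+R.apply(T[i])
    return x,R
def res(p,split=False):
    r=[]
    for q,x,o in D:
        a,R=fk(p,q); r+=list((a-x)); r+=list((R.inv()*Q.from_rotvec(o)).as_rotvec()*.3)
    if split:return np.array(r).reshape(-1,6)
    return r+list(np.array([p[2],p[4],p[6],*p[9:]])*.003)
P=least_squares(res,[0,.3,0,.45,0,.5,0,.36,1.54,0,0,0]).x
if __name__=="__main__":print(P.round(4));print((1000*res(P,True)).round(1))
E
python3 fit3.py
```

```text
[ 5.0000e-04  2.4850e-01  5.0000e-04  4.6770e-01 -5.0000e-04  5.1300e-01
  5.0000e-04  3.5690e-01  1.5715e+00 -1.5300e-02 -1.1300e-02 -3.0000e-04]
[[-0.   0.   0.  -0.   0.  -0.1]
 [-0.  -0.  -0.  -0.1  0.2  0.2]
 [-0.   0.   0.  -0.1 -0.1  0. ]
 [ 0.1 -0.   0.   0.1  0.  -0.1]
 [ 0.  -0.  -0.   0.1  0.  -0.1]]
```

```bash
sed -i 's/^from fit import \*/from h import *\nfrom fit3 import *\nimport fit3/; s/^sg=.*//; s/^P=least.*//; s/fk(P,sg,q)/fk(P,q)/g' srch.py
sed -i 's/for q00 in (q0,.*/for q00 in ([.57,.14,.09,2.3,-.93,.87,.05],[.3,0.2,0,2.2,-.5,.9,0]):/' srch.py
cat > run3.py <<'E'
from srch import *
from multiprocessing import Pool
import itertools
H=Q.from_euler('z',np.pi).as_matrix()
def job(a):
    th,psi,roll,w=a;e=evalp(*np.radians([th,psi,roll]),w)
    if e['clear']<.006 or e['bodyz']<.012 or e['stab']<.002 or max(k[1] for k in e['h'])>.036:return
    p=np.array([.488-e['b']-.010,-.061-e['y'],e['tz']])
    q,er=ik(p,e['R']@H)
    return a,e,p,q,er
if __name__=="__main__":
    L=list(itertools.product([27,32,37,42],[15,20,25,30,35,40,45,50,55],[0,10,20,30,40],[.03,.036,.046,.056,.066]))
    with Pool() as po:o=[r for r in po.map(job,L,chunksize=4) if r]
    print(len(o))
    o=[r for r in o if r[4]<.003];print(len(o));o.sort(key=lambda r:-r[1]['stab'])
    for a,e,p,q,er in o[:30]:
        print(a,'b',round(e['b'],4),'y',round(e['y'],3),'stab',round(e['stab'],4),'h',[round(k[1],3) for k in e['h']],'clr',round(e['clear'],3),'bz',round(e['bodyz'],3),p.round(3),round(er,4),np.round(e['bodymax'],3),q.round(2))
E
time timeout 500 python3 run3.py
```

```text
155
38
(42, 35, 10, 0.066) b 0.0217 y 0.012 stab 0.0098 h [np.float64(0.028), 0] clr 0.01 bz 0.034 [ 0.456 -0.073  0.026] 0.0 [ 0.037 -0.171  0.071] [ 1.57  0.2  -0.98  2.42 -1.05  0.61  0.37]
(42, 40, 10, 0.066) b 0.0222 y 0.016 stab 0.0062 h [np.float64(0.028), 0] clr 0.014 bz 0.034 [ 0.456 -0.077  0.026] 0.0 [ 0.046 -0.178  0.067] [ 0.64  0.13 -0.01  2.4  -1.15  0.79  0.5 ]
(42, 35, 0, 0.066) b 0.0209 y 0.016 stab 0.006 h [np.float64(0.019), 0] clr 0.013 bz 0.039 [ 0.457 -0.077  0.021] 0.0 [ 0.045 -0.171  0.071] [ 1.35  0.17 -0.75  2.42 -1.12  0.64  0.6 ]
(37, 35, 0, 0.066) b 0.0208 y 0.016 stab 0.0059 h [np.float64(0.017), 0] clr 0.006 bz 0.045 [ 0.457 -0.077  0.021] 0.0 [ 0.05  -0.164  0.075] [ 0.56  0.08 -0.02  2.42 -1.09  0.67  0.48]
(37, 35, 20, 0.056) b 0.0324 y 0.012 stab 0.0059 h [np.float64(0.031), np.float64(0.02)] clr 0.012 bz 0.035 [ 0.446 -0.073  0.029] 0.0 [ 0.031 -0.163  0.073] [ 1.3   0.07 -0.75  2.42 -1.01  0.66  0.07]
(32, 30, 10, 0.056) b 0.0317 y 0.014 stab 0.0048 h [np.float64(0.022), 0] clr 0.007 bz 0.046 [ 0.446 -0.075  0.024] 0.0 [ 0.038 -0.151  0.082] [ 1.
[... 4016 characters left out ...]
79  0.028] 0.0 [ 0.052 -0.17   0.073] [ 1.33  0.15 -0.82  2.31 -0.7   0.7  -0.07]
(32, 35, 40, 0.03) b 0.0444 y 0.002 stab 0.0028 h [np.float64(0.029), np.float64(0.019)] clr 0.009 bz 0.032 [ 0.434 -0.063  0.029] 0.0 [ 0.009 -0.156  0.077] [ 1.49 -0.   -1.    2.42 -0.89  0.66 -0.46]
(37, 45, 20, 0.056) b 0.0301 y 0.018 stab 0.0028 h [np.float64(0.031), 0] clr 0.013 bz 0.035 [ 0.448 -0.079  0.029] 0.0 [ 0.049 -0.177  0.067] [ 0.69  0.12 -0.1   2.35 -0.95  0.8   0.19]
(32, 40, 10, 0.056) b 0.0283 y 0.018 stab 0.0027 h [np.float64(0.022), 0] clr 0.007 bz 0.046 [ 0.45  -0.079  0.024] 0.0 [ 0.054 -0.164  0.076] [ 0.49  0.06  0.02  2.37 -0.88  0.7   0.15]
real	0m35.444s
user	2m14.403s
sys	0m0.274s
```

servo_tool(series=[{"travel":[0,-0.01,0],"angular":[0,0,0.147]},{"travel":[0,0,0],"angular":[0,0,0.147]},{"travel":[0,0,0],"angular":[0,0,0.147]},{"travel":[0,0,0],"angular":[0,0,0.147]},{"travel":[0,0,0],"angular":[0,0,0.147]}], claw=0.046)

```text
time: 3.7
position: [0.4653, 0.1545, 0.1193]
tool_rot: [0.515, 2.52, 0.321]
ft_force: [-0.4, -1.1, 0.2]
grip_width: 0.53
```

servo_tool(series=[{"travel":[0,0,0],"angular":[0,0,0.147]},{"travel":[0,0,0],"angular":[0,0,0.147]},{"travel":[0,0,0],"angular":[0,0,0.147]},{"travel":[0,0,0],"angular":[0,0,0.147]},{"travel":[0,0,0],"angular":[0,0,0.147]}])

```text
time: 4.2
position: [0.4653, 0.1545, 0.1193]
tool_rot: [1.431, 2.237, 0.58]
ft_force: [0.8, -0.4, 0.9]
grip_width: 0.529
```

servo_tool(series=[{"travel":[0,0,0],"angular":[0,0,0.147]},{"travel":[0,0,0],"angular":[0,0,0.147]},{"travel":[0,0,0],"angular":[0,0,0.147]},{"travel":[0,0,0],"angular":[0,0,0.147]},{"travel":[0,0,0],"angular":[0,0,0.147]}])

```text
time: 4.7
position: [0.4653, 0.1545, 0.1193]
tool_rot: [2.247, 1.652, 0.79]
ft_force: [-0.3, 0.8, -0.9]
grip_width: 0.528
```

servo_tool(series=[{"travel":[0,0,0],"angular":[0,0,0.147]},{"travel":[0,0,0],"angular":[0,0,0.147]},{"travel":[0,0,0],"angular":[0,0,0.147]},{"travel":[0,0,0],"angular":[0,0,0.147]},{"travel":[0,0,0],"angular":[0,0,0]}])

```text
time: 5.2
position: [0.4654, 0.1544, 0.1193]
tool_rot: [2.758, 0.986, 0.901]
ft_force: [-0.3, -0.3, 0.3]
grip_width: 0.524
```

```bash
python3 - <<'E'
from h import *
st()
E
```

```text
5.2 [0.4654 0.1544 0.1193] [[0.621, 0.556, 0.553], [0.601, -0.79, 0.12], [0.504, 0.258, -0.824]] [-0.146 -0.302 -0.301  2.446  0.131  0.401 -1.45 ] [-0.3 -0.3  0.3]
```

```bash
cat > plan.py <<'E'
from srch import *
from scipy.spatial.transform import Slerp
H=Q.from_euler('z',np.pi).as_matrix()
lo=np.array([-2.86,-.3,-1.38,.06,-1.56,.09,-2.69])+.003;hi=np.array([2.86,2.09,1.24,2.45,4.7,2.05,2.69])-.003
def ikc(p,R,q0):
    f=lambda q:np.r_[(fk(P,q)[0]-p)*3,(fk(P,q)[1].inv()*Q.from_matrix(R)).as_rotvec(),(q-q0)*1e-3]
    r=least_squares(f,np.clip(q0,lo+1e-4,hi-1e-4),bounds=(lo,hi));return r.x,np.linalg.norm(f(r.x)[:3])/3
def minclear(p,R,w,b):
    F=[box((-.0095,.0095),sorted((s*w/2,s*(w/2+.015))),(-.059,.011),15) for s in(1,-1)]
    B=box((-.0375,.0375),(-.095,.095),(-.2,-.059),25)
    A=np.vstack(F+[B])@R.T+p
    m=A[:,2]<.286
    return (np.hypot(A[m,0]-b[0],A[m,1]-b[1])-rad(A[m,2])).min(),A[:,2].min()
E
python3 - <<'E'
from plan import *
a=np.radians([35,36,30]);w=.046
e=evalp(*a,w);print({k:np.round(v,4) for k,v in e.items() if k!='R'})
b=np.array([.488,-.061]);pt=np.array([b[0]-e['b']-.010,b[1]-e['y'],e['tz']]);Rt=e['R']@H
print(pt,Rt.round(3).tolist())
s=ctrl.get_state();q=s['joint_positions'];p0=s['position'];R0=Q.from_rotvec(s['tool_rot'])
sl=Slerp([0,1],Q.concatenate([R0,Q.from_matrix(Rt)]))
print("total rot",(R0.inv()*Q.from_matrix(Rt)).as_rotvec())
for rp in (1.,.5):
 for xm in (.425,.435):
  q=s['joint_positions']
  print(rp,xm)
  for t in np.linspace(0,1,11):
    y=p0[1]+(pt[1]-p0[1])*t; tt=min(1,t/rp)
    x=p0[0]+(min(pt[0],xm)-p0[0])*min(1,t*2.5); z=p0[2]+(pt[2]+.01-p0[2])*min(1,t*1.5)
    R=sl(tt).as_matrix();q,er=ikc(np.array([x,y,z]),R,q)
    mc=minclear(fk(P,q)[0],fk(P,q)[1].as_matrix(),w,b)
    print(round(t,1),np.round([x,y,z],3),'err',round(er,4),'act',fk(P,q)[0].round(3),np.round(mc,3),q.round(2))
E
```

```text
{'tz': np.float64(0.0306), 'b': np.float64(0.0395), 'y': np.float64(0.01), 'stab': np.float64(0.0037), 'h': array([[0.0395, 0.0329],
       [0.037 , 0.0197]]), 'clear': np.float64(0.0125), 'bodyz': np.float64(0.0331), 'bodymax': array([ 0.022 , -0.1573,  0.07  ])}
[ 0.43846577 -0.071       0.03062758] [[0.868, 0.178, 0.464], [0.012, -0.941, 0.337], [0.497, -0.287, -0.819]]
total rot [0.23967874 0.0030991  0.65127715]
1.0 0.425
0.0 [0.465 0.154 0.119] err 0.0006 act [0.466 0.155 0.119] [0.087 0.096] [-0.23 -0.3  -0.23  2.45  0.2   0.41 -1.51]
0.1 [0.455 0.132 0.108] err 0.0086 act [0.463 0.134 0.108] [0.067 0.087] [ 0.05 -0.3  -0.4   2.45 -0.13  0.41 -1.2 ]
0.2 [0.445 0.109 0.096] err 0.0155 act [0.46  0.112 0.098] [0.047 0.079] [ 0.28 -0.3  -0.5   2.45 -0.4   0.44 -0.93]
0.3 [0.435 0.087 0.084] err 0.0212 act [0.456 0.089 0.089] [0.028 0.072] [ 0.52 -0.3  -0.62  2.45 -0.63  0.51 -0.69]
0.4 [0.425 0.064 0.072] err 0.0256 act [0.45  0.063 0.079] [0.007 0.065] [ 0.79 -0.3  -0.75  2.45 -0.81  0.59 -0.48]
0.5 [0.425 0.042 0.06 ] err 0.0242 act [0.448 0.038 0.067] [-0.019  0.051] [ 1.12 -0
[... 3913 characters left out ...]
rr 0.0114 act [0.446 0.039 0.063] [-0.008  0.039] [ 1.48 -0.3  -1.16  2.45 -1.17  0.83 -0.33]
0.6 [0.435 0.019 0.048] err 0.0097 act [0.444 0.016 0.051] [-0.001  0.026] [ 1.71 -0.3  -1.31  2.45 -1.21  0.86 -0.21]
0.7 [ 0.435 -0.003  0.041] err 0.0067 act [ 0.441 -0.006  0.042] [0.002 0.018] [ 1.82 -0.23 -1.38  2.45 -1.17  0.82 -0.16]
0.8 [ 0.435 -0.026  0.041] err 0.0022 act [ 0.437 -0.027  0.041] [-0.003  0.016] [ 1.87 -0.18 -1.38  2.45 -1.14  0.8  -0.12]
0.9 [ 0.435 -0.048  0.041] err 0.0 act [ 0.435 -0.048  0.041] [0.002 0.016] [ 1.91 -0.08 -1.38  2.43 -1.05  0.75 -0.13]
1.0 [ 0.435 -0.071  0.041] err 0.0 act [ 0.435 -0.071  0.041] [0.011 0.016] [ 1.9   0.03 -1.34  2.41 -0.91  0.7  -0.19]
```

```bash
cat > path.py <<'E'
from plan import *
def box2(p,R,w):
    F=[box((-.0095,.0095),sorted((s*w/2,s*(w/2+.015))),(-.059,.011),15) for s in(1,-1)]
    return np.vstack(F+[box((-.0375,.0375),(-.095,.095),(-.2,-.059),25)])@R.T+p
def chk(p,R,w,b):
    A=box2(p,R,w);o=[]
    for (x,y),r,h in ((b,None,.286),((.484,-.286),.027,.08),((.489,.298),.06,.086)):
        m=A[:,2]<h+.005
        o.append((np.hypot(A[m,0]-x,A[m,1]-y)-(rad(A[m,2]) if r is None else r)).min() if m.any() else 9)
    return np.round(o+[A[:,2].min()],3)
def run(W,b,w=.046,n=5):
    s=ctrl.get_state();q=s['joint_positions'];p0=s['position'];R0=Q.from_rotvec(s['tool_rot'])
    for p,R in W:
        R=Q.from_matrix(R);sl=Slerp([0,1],Q.concatenate([R0,R]))
        d=p-p0;print("-> travel(world)",d.round(3),"in tool",R0.inv().apply(d).round(4),"ang",(R0.inv()*R).as_rotvec().round(3))
        for t in np.linspace(0,1,n)[1:]:
            q,er=ikc(p0+d*t,sl(t).as_matrix(),q);print(round(t,2),(p0+d*t).round(3),'err',round(er,4),chk(*[fk(P,q)[0],fk(P,q)[1].as_matrix()],w,b),q.round(2))
        p0,R0=np.array(p),R
E
python3 - <<'E'
from path import *
a=np.radians([35,36,30]);e=evalp(*a,.046);b=np.array([.488,-.061]);pt=np.array([b[0]-e['b']-.010,b[1]-e['y'],e['tz']]);Rt=e['R']@H
V=rot(0,*a[1:])@H
run([(np.array([.5,.15,.2]),V),(np.array([.5,.15,.35]),V),(np.array([.5,-.17,.35]),V),(np.array([.44,-.17,.25]),V),(np.array([.42,-.14,.12]),Rt),(np.array([.42,-.12,.035]),Rt),(np.array([.42,-.071,.0306]),Rt),(pt,Rt)],b)
E
```

```text
-> travel(world) [ 0.035 -0.004  0.081] in tool [ 0.0594  0.0435 -0.0479] ang [ 0.111 -0.6    0.564]
0.25 [0.474 0.153 0.14 ] err 0.0 [0.085 9.    9.    0.119] [-0.12 -0.23 -0.31  2.29  0.1   0.64 -1.55]
0.5 [0.483 0.152 0.16 ] err 0.0 [0.085 9.    9.    0.143] [-0.11 -0.13 -0.3   2.13  0.08  0.86 -1.64]
0.75 [0.491 0.151 0.18 ] err 0.0 [0.085 9.    9.    0.166] [-0.1  -0.03 -0.29  1.96  0.06  1.06 -1.73]
1.0 [0.5  0.15 0.2 ] err 0.0 [0.087 9.    9.    0.189] [-0.09  0.08 -0.27  1.81  0.02  1.26 -1.83]
-> travel(world) [0.   0.   0.15] in tool [ 0.    0.   -0.15] ang [0. 0. 0.]
0.25 [0.5   0.15  0.238] err 0.0 [0.145 9.    9.    0.226] [-0.09  0.06 -0.26  1.75  0.02  1.33 -1.82]
0.5 [0.5   0.15  0.275] err 0.0 [0.145 9.    9.    0.264] [-0.09  0.04 -0.26  1.7   0.01  1.41 -1.82]
0.75 [0.5   0.15  0.312] err 0.0 [9.    9.    9.    0.301] [-0.09  0.03 -0.26  1.63  0.01  1.48 -1.81]
1.0 [0.5  0.15 0.35] err 0.0 [9.    9.    9.    0.339] [-0.09  0.03 -0.26  1.56  0.01  1.55 -1.81]
-> travel(world) [ 0.   -0.32  0.  ] in tool [-0.0334  0.3182  0.    ] ang [0. 0. 0.]
0.25 [0.5  0.07 0.35] 
[... 2233 characters left out ...]
3  0.032] err 0.0 [0.025 0.075 0.285 0.007] [ 0.83 -0.01 -0.23  2.45 -0.96  0.72 -0.12]
1.0 [ 0.42  -0.071  0.031] err 0.0 [0.024 0.085 0.273 0.006] [ 1.38 -0.   -0.8   2.45 -0.97  0.71 -0.12]
-> travel(world) [ 0.018 -0.     0.   ] in tool [0.016  0.0033 0.0085] ang [0. 0. 0.]
0.25 [ 0.425 -0.071  0.031] err 0.0 [0.02  0.083 0.271 0.006] [ 1.37  0.01 -0.81  2.44 -0.96  0.7  -0.13]
0.5 [ 0.429 -0.071  0.031] err 0.0 [0.016 0.081 0.27  0.006] [ 1.37  0.02 -0.81  2.43 -0.96  0.69 -0.15]
0.75 [ 0.434 -0.071  0.031] err 0.0 [0.012 0.08  0.268 0.006] [ 1.36  0.03 -0.81  2.42 -0.95  0.68 -0.16]
1.0 [ 0.438 -0.071  0.031] err 0.0 [0.008 0.078 0.266 0.006] [ 1.36  0.04 -0.82  2.41 -0.94  0.67 -0.17]
```

servo_tool(series=[{"travel":[0,0,-0.01],"angular":[0.0185,-0.1,0.094]},{"travel":[0,0,-0.01],"angular":[0.0185,-0.1,0.094]},{"travel":[0,0,-0.01],"angular":[0.0185,-0.1,0.094]},{"travel":[0,0,-0.01],"angular":[0.0185,-0.1,0.094]},{"travel":[0,0,-0.01],"angular":[0.0185,-0.1,0.094]}])

```text
time: 5.7
position: [0.4465, 0.1512, 0.166]
tool_rot: [3.106, 0.31, 0.154]
ft_force: [-0.5, -0.1, -0.6]
grip_width: 0.531
```

servo_tool(series=[{"travel":[0,0,-0.02],"angular":[0.0185,-0.1,0.094]},{"travel":[0.015,0,-0.04],"angular":[0,0,0]},{"travel":[0.015,0,-0.04],"angular":[0,0,0]},{"travel":[0.015,0,-0.04],"angular":[0,0,0]},{"travel":[0,0,-0.04],"angular":[0,0,0]}])

```text
time: 6.2
position: [0.4903, 0.1553, 0.3459]
tool_rot: [3.133, 0.165, 0.001]
ft_force: [0.6, 0.5, -0.1]
grip_width: 0.53
```

servo_tool(series=[{"travel":[0,0,0],"angular":[0,0,0]},{"travel":[0,0,0],"angular":[0,0,0]}])

```text
time: 6.4
position: [0.4895, 0.1559, 0.3454]
tool_rot: [3.134, 0.167, 0.004]
ft_force: [-0.7, 0.0, -0.2]
grip_width: 0.525
```

```bash
python3 - <<'E'
from path import *
a=np.radians([35,36,30]);V=rot(0,*a[1:])@H
st();b=np.array([.488,-.061])
run([(np.array([.5,.15,.35]),V),(np.array([.5,-.17,.35]),V)],b)
E
```

```text
6.4 [0.4895 0.1559 0.3454] [[0.994, 0.106, 0.003], [0.106, -0.994, -0.003], [0.002, 0.003, -1.0]] [-0.054  0.01  -0.309  1.589  0.006  1.542 -1.828] [-0.7  0.  -0.2]
-> travel(world) [ 0.011 -0.006  0.005] in tool [ 0.0099  0.007  -0.0046] ang [ 0.003 -0.002  0.002]
0.25 [0.492 0.154 0.347] err 0.0 [9.    9.    9.    0.335] [-0.05  0.01 -0.31  1.58  0.01  1.54 -1.82]
0.5 [0.495 0.153 0.348] err 0.0 [9.    9.    9.    0.337] [-0.05  0.02 -0.31  1.58  0.01  1.55 -1.82]
0.75 [0.497 0.151 0.349] err 0.0 [9.    9.    9.    0.338] [-0.05  0.02 -0.3   1.57  0.01  1.55 -1.82]
1.0 [0.5  0.15 0.35] err 0.0 [9.    9.    9.    0.339] [-0.05  0.03 -0.3   1.56  0.01  1.55 -1.81]
-> travel(world) [ 0.   -0.32  0.  ] in tool [-0.0334  0.3182  0.    ] ang [0. 0. 0.]
0.25 [0.5  0.07 0.35] err 0.0 [9.    9.    9.    0.339] [ 0.03 -0.01 -0.22  1.6  -0.    1.55 -1.65]
0.5 [ 0.5  -0.01  0.35] err 0.0 [9.    9.    9.    0.339] [ 0.11 -0.02 -0.14  1.61 -0.    1.55 -1.5 ]
0.75 [ 0.5  -0.09  0.35] err 0.0 [9.    9.    9.    0.339] [ 0.19 -0.01 -0.06  1.6  -0.    1.55 -1.34]
1.0 [ 0.5  -0.17  0.35] err 0.0 [9.    9.    9.    0.339] [ 0.27  0.03  0.01  1.56 -0.    1.55 -1.19]
```

servo_tool(series=[{"travel":[-0.003,0.041,0],"angular":[0,0,0]},{"travel":[-0.003,0.041,0],"angular":[0,0,0]},{"travel":[-0.003,0.041,0],"angular":[0,0,0]},{"travel":[-0.003,0.041,0],"angular":[0,0,0]},{"travel":[-0.003,0.041,0],"angular":[0,0,0]}])

```text
time: 6.9
position: [0.4948, -0.0516, 0.343]
tool_rot: [3.135, 0.166, -0.004]
ft_force: [1.2, 0.3, 0.2]
grip_width: 0.527
```

servo_tool(series=[{"travel":[-0.003,0.041,0],"angular":[0,0,0]},{"travel":[-0.003,0.041,0],"angular":[0,0,0]},{"travel":[-0.003,0.041,0],"angular":[0,0,0]},{"travel":[-0.025,0,0.02],"angular":[0,0,0]},{"travel":[-0.025,0,0.02],"angular":[0,0,0]}])

```text
time: 7.4
position: [0.4489, -0.1798, 0.3023]
tool_rot: [3.136, 0.162, -0.005]
ft_force: [-0.2, 0.7, 0.1]
grip_width: 0.529
```

servo_tool(series=[{"travel":[0,0,0.03],"angular":[0,0,0]},{"travel":[0,0,0.03],"angular":[0,0,0]},{"travel":[0,0,0],"angular":[0,0,0]},{"travel":[0,0,0],"angular":[0,0,0]}])

```text
time: 7.8
position: [0.4498, -0.1783, 0.2442]
tool_rot: [3.136, 0.167, -0.003]
ft_force: [1.6, -0.2, 0.5]
grip_width: 0.53
```

```bash
python3 - <<'E'
from path import *
a=np.radians([35,36,30]);e=evalp(*a,.046);b=np.array([.488,-.061]);pt=np.array([b[0]-e['b']-.010,b[1]-e['y'],e['tz']]);Rt=e['R']@H
st()
run([(np.array([.42,-.14,.12]),Rt),(np.array([.42,-.12,.05]),Rt),(np.array([.428,-.09,.0306]),Rt),(pt,Rt)],b)
E
```

```text
7.8 [ 0.4498 -0.1783  0.2442] [[0.994, 0.106, -0.002], [0.106, -0.994, -0.001], [-0.002, 0.001, -1.0]] [ 0.286 -0.036  0.035  1.833  0.003  1.346 -1.145] [ 1.6 -0.2  0.5]
-> travel(world) [-0.03   0.038 -0.124] in tool [-0.0253 -0.0413  0.1242] ang [0.306 0.531 0.001]
0.25 [ 0.442 -0.169  0.213] err 0.0 [3.00e-03 9.00e+00 9.00e+00 1.98e-01] [ 0.31 -0.1   0.09  1.96 -0.13  1.2  -1.02]
0.5 [ 0.435 -0.159  0.182] err 0.0 [0.018 9.    9.    0.163] [ 0.34 -0.15  0.15  2.09 -0.29  1.08 -0.85]
0.75 [ 0.427 -0.15   0.151] err 0.0 [0.035 9.    9.    0.129] [ 0.35 -0.16  0.24  2.21 -0.48  0.98 -0.62]
1.0 [ 0.42 -0.14  0.12] err 0.0 [0.046 9.    9.    0.095] [ 0.37 -0.13  0.34  2.32 -0.71  0.92 -0.32]
-> travel(world) [ 0.    0.02 -0.07] in tool [-0.0345  0.0012  0.0641] ang [0. 0. 0.]
0.25 [ 0.42  -0.135  0.102] err 0.0 [0.043 0.102 0.394 0.078] [ 0.36 -0.11  0.34  2.34 -0.74  0.89 -0.28]
0.5 [ 0.42  -0.13   0.085] err 0.0 [0.041 0.102 0.334 0.06 ] [ 0.35 -0.08  0.34  2.37 -0.78  0.86 -0.24]
0.75 [ 0.42  -0.125  0.068] err 0.0 [0.039 0.073 0.328 0.043] [ 0.35 -0.05  0.34  2.39 -0.83  0.83 -0.1
[... 423 characters left out ...]
8  0.035] err 0.0 [0.02  0.059 0.3   0.011] [ 0.31 -0.    0.31  2.43 -0.94  0.74 -0.12]
1.0 [ 0.428 -0.09   0.031] err 0.0 [0.017 0.064 0.287 0.006] [ 0.3   0.    0.3   2.44 -0.96  0.72 -0.11]
-> travel(world) [0.01  0.019 0.   ] in tool [ 0.0093 -0.016   0.0112] ang [0. 0. 0.]
0.25 [ 0.431 -0.085  0.031] err 0.0 [0.014 0.068 0.282 0.006] [ 0.3   0.    0.29  2.44 -0.97  0.71 -0.12]
0.5 [ 0.433 -0.081  0.031] err 0.0 [0.012 0.071 0.277 0.006] [ 0.29 -0.    0.28  2.45 -0.97  0.7  -0.13]
0.75 [ 0.436 -0.076  0.031] err 0.0 [0.01  0.074 0.271 0.006] [ 0.28 -0.    0.27  2.45 -0.98  0.69 -0.14]
1.0 [ 0.438 -0.071  0.031] err 0.0 [0.008 0.078 0.266 0.006] [ 0.29 -0.    0.24  2.45 -0.98  0.68 -0.15]
```

servo_tool(series=[{"travel":[-0.015,0.02,0],"angular":[0,0,0]},{"travel":[-0.005,0.01,0.01],"angular":[0.06,0.11,0]},{"travel":[0,0,0.02],"angular":[0.06,0.11,0]},{"travel":[0,0,0.02],"angular":[0.06,0.1,0]},{"travel":[0,0,0.01],"angular":[0.06,0.1,0]}])

```text
time: 8.3
position: [0.4434, -0.205, 0.1875]
tool_rot: [-2.816, -0.152, -0.594]
ft_force: [-0.2, -0.0, -0.4]
grip_width: 0.53
```

servo_tool(series=[{"travel":[0,0,0],"angular":[0.06,0.1,0]},{"travel":[0,0,0],"angular":[0,0,0]},{"travel":[0,0,0],"angular":[0,0,0]}])

```text
time: 8.6
position: [0.4434, -0.205, 0.1875]
tool_rot: [-2.726, -0.147, -0.708]
ft_force: [0.2, -0.1, 0.1]
grip_width: 0.531
```

```bash
python3 - <<'E'
from path import *
a=np.radians([35,36,30]);e=evalp(*a,.046);b=np.array([.488,-.061]);pt=np.array([b[0]-e['b']-.010,b[1]-e['y'],e['tz']]);Rt=e['R']@H
st()
run([(np.array([.42,-.14,.12]),Rt),(np.array([.42,-.12,.05]),Rt),(np.array([.425,-.10,.0306]),Rt),(pt,Rt)],b)
E
```

```text
8.6 [ 0.4434 -0.205   0.1875] [[0.872, 0.178, 0.456], [0.019, -0.944, 0.33], [0.489, -0.279, -0.826]] [ 0.45  -0.081  0.333  2.118 -0.646  1.091 -0.376] [ 0.2 -0.1  0.1]
-> travel(world) [-0.023  0.065 -0.068] in tool [-0.0522 -0.0467  0.0666] ang [0.007 0.01  0.004]
0.25 [ 0.438 -0.189  0.171] err 0.0 [0.057 9.    9.    0.146] [ 0.44 -0.1   0.32  2.17 -0.66  1.05 -0.36]
0.5 [ 0.432 -0.173  0.154] err 0.0 [0.052 9.    9.    0.129] [ 0.44 -0.11  0.31  2.22 -0.67  1.01 -0.35]
0.75 [ 0.426 -0.156  0.137] err 0.0 [0.051 9.    9.    0.112] [ 0.43 -0.12  0.3   2.27 -0.69  0.97 -0.34]
1.0 [ 0.42 -0.14  0.12] err 0.0 [0.046 9.    9.    0.095] [ 0.42 -0.13  0.29  2.32 -0.72  0.93 -0.32]
-> travel(world) [ 0.    0.02 -0.07] in tool [-0.0345  0.0012  0.0641] ang [0. 0. 0.]
0.25 [ 0.42  -0.135  0.102] err 0.0 [0.043 0.102 0.394 0.078] [ 0.41 -0.11  0.29  2.34 -0.75  0.89 -0.28]
0.5 [ 0.42  -0.13   0.085] err 0.0 [0.041 0.102 0.334 0.06 ] [ 0.4  -0.08  0.29  2.36 -0.79  0.86 -0.23]
0.75 [ 0.42  -0.125  0.068] err 0.0 [0.039 0.073 0.328 0.043] [ 0.4  -0.05  0.29  2.38 -0.83  0.83 -0.19]
1.0 [ 0.42
[... 410 characters left out ...]
5  0.035] err 0.0 [0.023 0.054 0.308 0.011] [ 0.37  0.01  0.27  2.43 -0.93  0.75 -0.1 ]
1.0 [ 0.425 -0.1    0.031] err 0.0 [0.021 0.057 0.298 0.006] [ 0.37  0.01  0.26  2.43 -0.95  0.74 -0.09]
-> travel(world) [0.013 0.029 0.   ] in tool [ 0.0121 -0.0249  0.016 ] ang [0. 0. 0.]
0.25 [ 0.428 -0.093  0.031] err 0.0 [0.017 0.062 0.29  0.006] [ 0.36  0.01  0.25  2.44 -0.96  0.72 -0.11]
0.5 [ 0.432 -0.086  0.031] err 0.0 [0.013 0.067 0.282 0.006] [ 0.35  0.01  0.23  2.44 -0.97  0.71 -0.12]
0.75 [ 0.435 -0.078  0.031] err 0.0 [0.01  0.072 0.274 0.006] [ 0.33  0.    0.22  2.44 -0.98  0.7  -0.14]
1.0 [ 0.438 -0.071  0.031] err 0.0 [0.008 0.078 0.266 0.006] [ 0.32 -0.    0.21  2.45 -0.98  0.68 -0.15]
```

Path follows the model well. I'll go on to just above the approach height, then look.

servo_tool(series=[{"travel":[-0.0174,-0.0156,0.0222],"angular":[0.007,0.01,0.004]},{"travel":[-0.0174,-0.0156,0.0222],"angular":[0,0,0]},{"travel":[-0.0174,-0.0156,0.0222],"angular":[0,0,0]},{"travel":[-0.017,0,0.032],"angular":[0,0,0]},{"travel":[-0.017,0,0.032],"angular":[0,0,0]}])

```text
time: 9.1
position: [0.4226, -0.1164, 0.0514]
tool_rot: [-2.714, -0.151, -0.723]
ft_force: [1.1, 0.4, 0.2]
grip_width: 0.531
```

servo_tool(series=[{"travel":[0,0,0],"angular":[0,0,0]},{"travel":[0,0,0],"angular":[0,0,0]}])

```text
time: 9.3
position: [0.4216, -0.1171, 0.0513]
tool_rot: [-2.713, -0.146, -0.719]
ft_force: [0.2, 0.2, 1.1]
grip_width: 0.528
```

```bash
python3 - <<'E'
from path import *
a=np.radians([35,36,30]);e=evalp(*a,.046);b=np.array([.488,-.061]);pt=np.array([b[0]-e['b']-.010,b[1]-e['y'],e['tz']]);Rt=e['R']@H
st()
run([(np.array([.425,-.10,.0306]),Rt),(pt,Rt)],b,n=2)
for n in("side","top"): cv2.imwrite(f"pics/{n}1.png",ctrl.get_image(n)[:,:,::-1])
a=cv2.imread("pics/top1.png")[110:260,250:450];b=cv2.imread("pics/side1.png")[130:280,250:450]
cv2.imwrite("pics/c1.png",cv2.resize(np.vstack([a,b]),None,fx=2,fy=2,interpolation=cv2.INTER_CUBIC))
E
```

```text
9.3 [ 0.4216 -0.1171  0.0513] [[0.867, 0.181, 0.464], [0.014, -0.94, 0.34], [0.497, -0.288, -0.818]] [ 0.385 -0.018  0.291  2.402 -0.88   0.796 -0.139] [0.2 0.2 1.1]
-> travel(world) [ 0.003  0.017 -0.021] in tool [-0.0071 -0.0095  0.0243] ang [-0.003 -0.     0.002]
1.0 [ 0.425 -0.1    0.031] err 0.0 [0.021 0.057 0.298 0.006] [ 0.36  0.01  0.27  2.43 -0.95  0.74 -0.09]
-> travel(world) [0.013 0.029 0.   ] in tool [ 0.0121 -0.0249  0.016 ] ang [0. 0. 0.]
1.0 [ 0.438 -0.071  0.031] err 0.0 [0.008 0.078 0.266 0.006] [ 0.31 -0.    0.22  2.45 -0.98  0.68 -0.15]
```

View pics/c1.png

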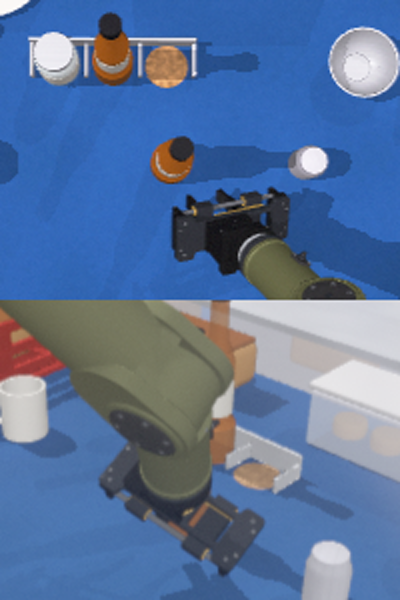

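The hand is behind and to the right of the bottle (bottle still at top px ~(334,192)), and it isn't touching anything. Next: down to push height, then up to just short of contact.

servo_tool(series=[{"travel":[-0.0035,-0.005,0.012],"angular":[0,0,0]},{"travel":[-0.0035,-0.005,0.012],"angular":[0,0,0]},{"travel":[0.004,-0.008,0.005],"angular":[0,0,0]},{"travel":[0.004,-0.008,0.005],"angular":[0,0,0]},{"travel":[0.004,-0.008,0.005],"angular":[0,0,0]}])

```text
time: 9.9
position: [0.4384, -0.0724, 0.0324]
tool_rot: [-2.713, -0.142, -0.724]
ft_force: [0.2, 0.0, 0.6]
grip_width: 0.531
```

servo_tool(series=[{"travel":[0,0,0],"angular":[0,0,0]},{"travel":[0,0,0],"angular":[0,0,0]}])

```text
time: 10.1
position: [0.4376, -0.0728, 0.0317]
tool_rot: [-2.714, -0.143, -0.723]
ft_force: [0.0, -0.2, 0.2]
grip_width: 0.528
```

```bash
python3 - <<'E'
from path import *
a=np.radians([35,36,30]);e=evalp(*a,.046);b=np.array([.488,-.061]);pt=np.array([b[0]-e['b']-.010,b[1]-e['y'],e['tz']]);Rt=e['R']@H
s,R=st();print(pt, chk(s['position'],R,.046,b))
print("tool dir for +x 10mm",(R.T@[.01,0,0]).round(5), "+y",(R.T@[0,.01,0]).round(5),"+z",(R.T@[0,0,.01]).round(5))
for n in("side","top"): cv2.imwrite(f"pics/{n}2.png",ctrl.get_image(n)[:,:,::-1])
a=cv2.imread("pics/top2.png")[110:260,250:450];b=cv2.imread("pics/side2.png")[130:280,250:450]
cv2.imwrite("pics/c2.png",cv2.resize(np.vstack([a,b]),None,fx=2,fy=2,interpolation=cv2.INTER_CUBIC))
E
```

```text
10.1 [ 0.4376 -0.0728  0.0317] [[0.866, 0.178, 0.466], [0.012, -0.941, 0.338], [0.499, -0.287, -0.818]] [ 3.820e-01 -1.000e-03  1.600e-01  2.444e+00 -9.830e-01  6.900e-01
 -1.430e-01] [ 0.  -0.2  0.2]
[ 0.43846577 -0.071       0.03062758] [0.009 0.078 0.268 0.007]
tool dir for +x 10mm [0.00866 0.00178 0.00466] +y [ 0.00012 -0.00941  0.00338] +z [ 0.00499 -0.00287 -0.00818]
```

View pics/c2.png

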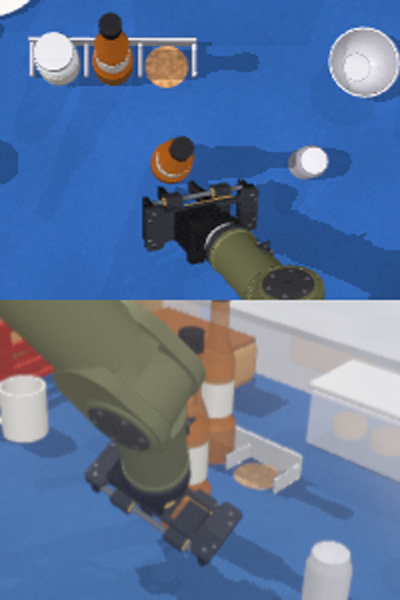

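servo_tool(series=[{"travel":[0.0026,0.0005,0.0014],"angular":[0,0,0]},{"travel":[0.0026,0.0005,0.0014],"angular":[0,0,0]},{"travel":[0.0017,0.0004,0.0009],"angular":[0,0,0]},{"travel":[0.0017,0.0004,0.0009],"angular":[0,0,0]},{"travel":[0.0017,0.0004,0.0009],"angular":[0,0,0]}])

```text
time: 10.7
position: [0.4482, -0.072, 0.03]
tool_rot: [-2.713, -0.142, -0.718]
ft_force: [-4.4, 0.5, 0.3]
grip_width: 0.532
```

servo_tool(series=[{"travel":[0.0017,0.0004,0.0009],"angular":[0,0,0]},{"travel":[0.0017,0.0004,0.0009],"angular":[0,0,0]},{"travel":[0.0026,0.0005,0.0014],"angular":[0,0,0]},{"travel":[0.0026,0.0005,0.0014],"angular":[0,0,0]},{"travel":[0.0026,0.0005,0.0014],"angular":[0,0,0]}])

```text
time: 11.2
position: [0.4609, -0.0717, 0.03]
tool_rot: [-2.713, -0.142, -0.718]
ft_force: [-4.5, 0.6, 1.3]
grip_width: 0.53
```

```bash
cat > look.py <<'E'
from path import *
import sys
def look(k):
    for n in("side","top"): cv2.imwrite(f"pics/{n}{k}.png",ctrl.get_image(n)[:,:,::-1])
    a=cv2.resize(cv2.imread(f"pics/top{k}.png")[110:215,255:365],None,fx=5,fy=5,interpolation=cv2.INTER_CUBIC)
    b=cv2.imread(f"pics/side{k}.png")[110:260,300:450]
    cv2.imwrite(f"pics/c{k}.png",a);cv2.imwrite(f"pics/d{k}.png",cv2.resize(b,None,fx=3,fy=3,interpolation=cv2.INTER_CUBIC))
s,R=st();look(sys.argv[1])
E
python3 look.py 3
```

```text
11.2 [ 0.4609 -0.0717  0.03  ] [[0.868, 0.178, 0.463], [0.012, -0.94, 0.34], [0.496, -0.29, -0.818]] [ 0.362  0.046  0.144  2.401 -1.001  0.676 -0.159] [-4.5  0.6  1.3]
```

View pics/c3.png

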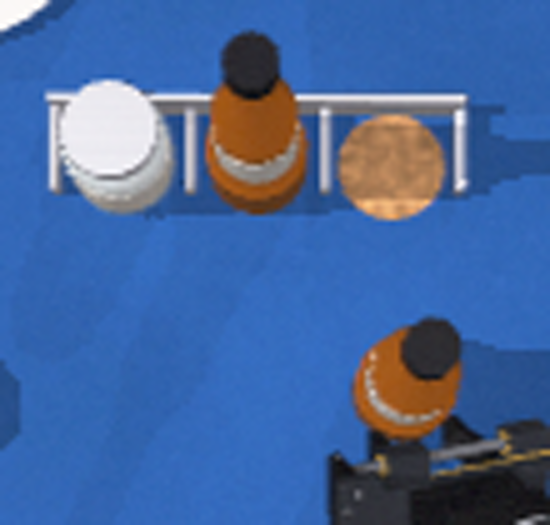

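View pics/d3.png

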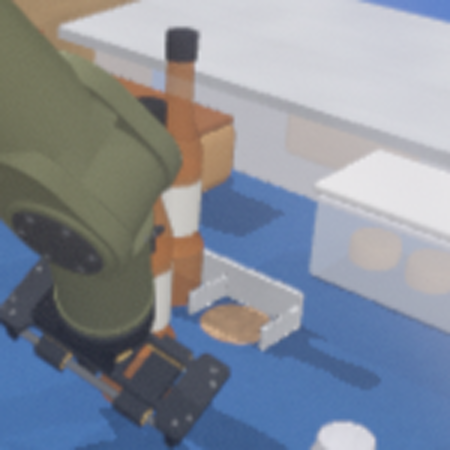

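```bash
python3 - <<'E'
from h import *
print(back("top",(255+431.5/5-.5,110+347.5/5-.5),.285), back("top",(255+472.5/5.5-.5,110+407.5/5.5-.5),.285))
E
```

```text
[ 0.49889652 -0.06327764  0.285     ] [ 0.48648508 -0.06203951  0.285     ]
```

servo_tool(series=[{"travel":[0.0035,0.0007,0.0019],"angular":[0,0,0]},{"travel":[0.0035,0.0007,0.0019],"angular":[0,0,0]},{"travel":[0.0035,0.0007,0.0019],"angular":[0,0,0]},{"travel":[0.0035,0.0007,0.0019],"angular":[0,0,0]},{"travel":[0.0035,0.0007,0.0019],"angular":[0,0,0]}])

```text
time: 11.8
position: [0.482, -0.0723, 0.0302]
tool_rot: [-2.714, -0.141, -0.72]
ft_force: [-3.8, 0.0, 0.4]
grip_width: 0.53
```

servo_tool(series=[{"travel":[0.0035,0.0007,0.0019],"angular":[0,0,0]},{"travel":[0.0035,0.0007,0.0019],"angular":[0,0,0]},{"travel":[0.0035,0.0007,0.0019],"angular":[0,0,0]},{"travel":[0.0035,0.0007,0.0019],"angular":[0,0,0]},{"travel":[0.0035,0.0007,0.0019],"angular":[0,0,0]}])

```text
time: 12.3
position: [0.5022, -0.0719, 0.0302]
tool_rot: [-2.713, -0.142, -0.72]
ft_force: [-3.4, 0.2, -0.4]
grip_width: 0.53
```

```bash
python3 look.py 4
```

```text
12.3 [ 0.5022 -0.0719  0.0302] [[0.868, 0.178, 0.465], [0.011, -0.941, 0.339], [0.497, -0.289, -0.818]] [ 0.334  0.115  0.123  2.324 -1.019  0.657 -0.192] [-3.4  0.2 -0.4]
```

View pics/c4.png

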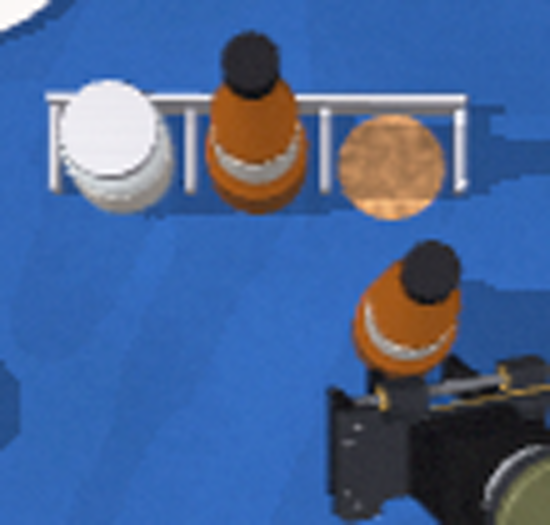

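```bash
python3 - <<'E'
from path import *
s=ctrl.get_state();R=cv2.Rodrigues(s['tool_rot'])[0]
for xt in(.612,.616):
    A=box2(np.array([xt,-.069,.0302]),R,.046)
    m=(A[:,2]<.03)&(A[:,0]>.62);print(A[m][:,:2].min(0),A[m][:,:2].max(0)) if m.any() else print('none',A[A[:,2]<.03][:,0].max())
    m=(A[:,2]<.05)&(A[:,0]>.61);print(A[m].min(0).round(3),A[m].max(0).round(3))
E
```

```text
[ 0.6200283  -0.10772715] [ 0.63211762 -0.08680592]
[ 0.61  -0.114  0.006] [ 0.632 -0.029  0.05 ]
[ 0.62006165 -0.10776364] [ 0.63611762 -0.08680592]
[ 0.61  -0.115  0.006] [ 0.636 -0.029  0.05 ]
```

servo_tool(series=[{"travel":[0.0035,0.0005,0.002],"angular":[0,0,0]},{"travel":[0.0035,0.0005,0.002],"angular":[0,0,0]},{"travel":[0.0035,0.0005,0.002],"angular":[0,0,0]},{"travel":[0.0035,0.0005,0.002],"angular":[0,0,0]},{"travel":[0.0035,0.0005,0.002],"angular":[0,0,0]}])

```text
time: 12.9
position: [0.5225, -0.0707, 0.0301]
tool_rot: [-2.713, -0.142, -0.72]
ft_force: [-4.1, -0.2, 1.5]
grip_width: 0.532
```

servo_tool(series=[{"travel":[0.0035,0.0005,0.002],"angular":[0,0,0]},{"travel":[0.0035,0.0005,0.002],"angular":[0,0,0]},{"travel":[0.0035,0.0005,0.002],"angular":[0,0,0]},{"travel":[0.0035,0.0005,0.002],"angular":[0,0,0]},{"travel":[0.0035,0.0005,0.002],"angular":[0,0,0]}])

```text
time: 13.4
position: [0.5427, -0.0694, 0.0299]
tool_rot: [-2.713, -0.142, -0.72]
ft_force: [-5.3, 0.1, 2.5]
grip_width: 0.529
```

```bash
python3 look.py 5
```

```text
13.4 [ 0.5427 -0.0694  0.0299] [[0.867, 0.178, 0.465], [0.011, -0.941, 0.339], [0.497, -0.289, -0.818]] [ 0.306  0.18   0.105  2.247 -1.025  0.641 -0.234] [-5.3  0.1  2.5]
```

View pics/c5.png

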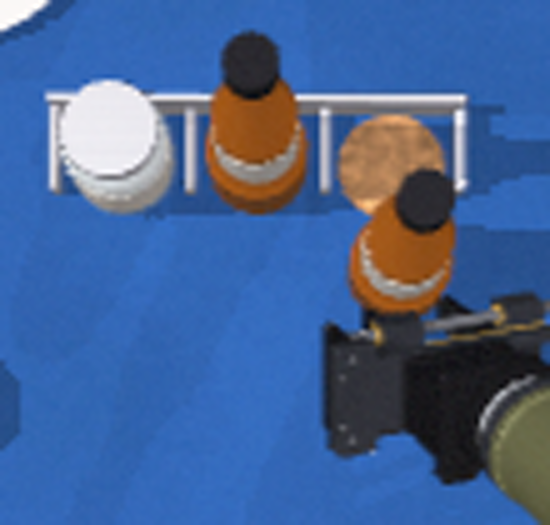

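```bash
python3 - <<'E'
from path import *
s=ctrl.get_state();R=cv2.Rodrigues(s['tool_rot'])[0]
for w in(.03,.036,.046):
    e=evalp(*np.radians([35,36,30]),w);print(w,{k:np.round(v,4) for k,v in e.items() if k in('b','y','stab','h','clear')})
    A=box2(np.array([.656-e['b'],-.059-e['y'],.0302]),R,w)
    m=(A[:,2]<.03)&(A[:,1]<-.098);print(A[m].max(0).round(4));m=(A[:,2]<.03)&(A[:,1]>-.020);print(m.any() and A[m].max(0))
E
```

```text
0.03 {'b': np.float64(0.0437), 'y': np.float64(0.01), 'stab': np.float64(0.0009), 'h': array([[0.0437, 0.0283],
       [0.0433, 0.0197]]), 'clear': np.float64(0.0167)}
[ 0.624  -0.098   0.0298]
False
0.036 {'b': np.float64(0.0424), 'y': np.float64(0.01), 'stab': np.float64(0.0017), 'h': array([[0.0424, 0.0301],
       [0.0415, 0.0197]]), 'clear': np.float64(0.0154)}
[ 0.6282 -0.098   0.0299]
False
0.046 {'b': np.float64(0.0395), 'y': np.float64(0.01), 'stab': np.float64(0.0037), 'h': array([[0.0395, 0.0329],
       [0.037 , 0.0197]]), 'clear': np.float64(0.0125)}
[ 0.6366 -0.098   0.0298]
False
```

In the final 5 mm the right fingertip would meet the outer divider at this opening. I'll back off slightly, narrow the cradle to 36 mm and carry on.

servo_tool(series=[{"travel":[-0.004,-0.0008,-0.0022],"angular":[0,0,0]},{"travel":[-0.004,-0.0008,-0.0022],"angular":[0,0,0]},{"travel":[0,0,0],"angular":[0,0,0]}])

```text
time: 13.8
position: [0.5327, -0.0698, 0.03]
tool_rot: [-2.713, -0.14, -0.72]
ft_force: [-0.6, 0.5, 0.4]
grip_width: 0.527
```

servo_tool(series=[{"travel":[0,0,0],"angular":[0,0,0]},{"travel":[0,0,0],"angular":[0,0,0]},{"travel":[0,0,0],"angular":[0,0,0]}], claw=0.036)

```text
time: 14.1
position: [0.5333, -0.0696, 0.03]
tool_rot: [-2.713, -0.142, -0.72]
ft_force: [-0.1, -0.6, 0.5]
grip_width: 0.427
```

```bash
python3 look.py 6
```

```text
14.1 [ 0.5333 -0.0696  0.03  ] [[0.867, 0.178, 0.465], [0.011, -0.941, 0.339], [0.498, -0.289, -0.818]] [ 0.312  0.165  0.108  2.266 -1.025  0.644 -0.224] [-0.1 -0.6  0.5]
```

View pics/c6.png

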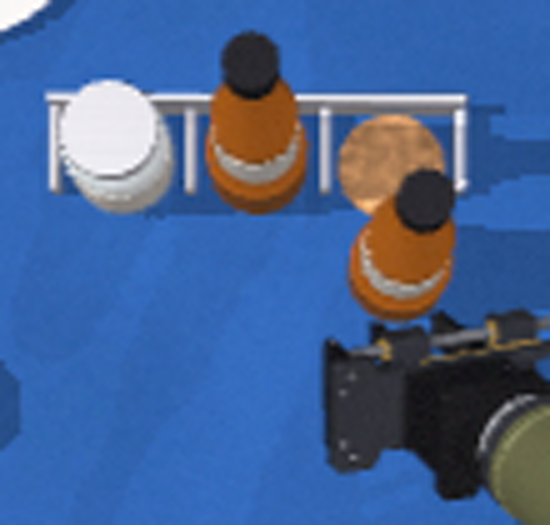

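servo_tool(series=[{"travel":[0.0017,0.0003,0.0009],"angular":[0,0,0]},{"travel":[0.0017,0.0003,0.0009],"angular":[0,0,0]},{"travel":[0.0017,0.0003,0.0009],"angular":[0,0,0]},{"travel":[0.0017,0.0003,0.0009],"angular":[0,0,0]},{"travel":[0.0026,0.0005,0.0014],"angular":[0,0,0]}])

```text
time: 14.7
position: [0.5429, -0.0692, 0.0294]
tool_rot: [-2.713, -0.142, -0.717]
ft_force: [-5.0, -0.3, 2.8]
grip_width: 0.412
```

servo_tool(series=[{"travel":[0.0035,0.0007,0.0019],"angular":[0,0,0]},{"travel":[0.0035,0.0007,0.0019],"angular":[0,0,0]},{"travel":[0.0035,0.0007,0.0019],"angular":[0,0,0]},{"travel":[0.0035,0.0007,0.0019],"angular":[0,0,0]},{"travel":[0.0035,0.0007,0.0019],"angular":[0,0,0]}])

```text
time: 15.2
position: [0.5631, -0.0686, 0.0293]
tool_rot: [-2.712, -0.143, -0.717]
ft_force: [-4.8, -1.2, 2.5]
grip_width: 0.411
```

```bash
python3 look.py 7
```

```text
15.2 [ 0.5631 -0.0686  0.0293] [[0.868, 0.179, 0.463], [0.012, -0.94, 0.34], [0.496, -0.29, -0.819]] [ 0.293  0.215  0.099  2.204 -1.021  0.638 -0.258] [-4.8 -1.2  2.5]
```

View pics/c7.png

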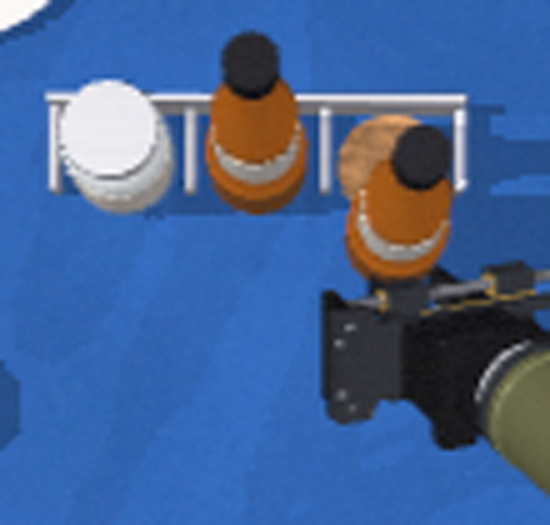

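View pics/d7.png

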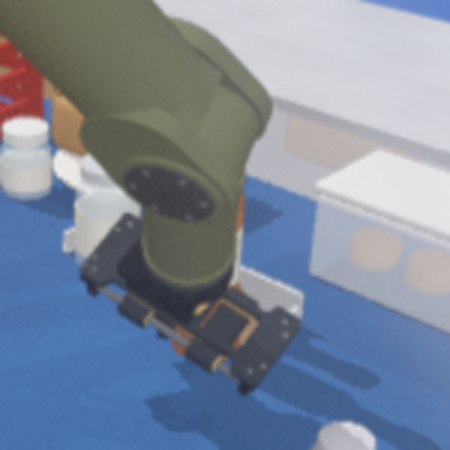

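```bash
python3 - <<'E'
from h import *
for u,v in((425,200),(421,156),(250,64)): print(back("top",(255+(u+.5)/5-.5,110+(v+.5)/5-.5),.285))
print(back("top",(255+(391)/5-.5,110+(166.5)/5-.5),.001))
E
```

```text
[ 0.57899288 -0.06121556  0.285     ]
[ 0.60315389 -0.05939627  0.285     ]
[0.65445542 0.0329561  0.285     ]
[ 0.65609535 -0.05899317  0.001     ]
```

servo_tool(series=[{"travel":[0.0035,0.0007,0.0019],"angular":[0,0,0]},{"travel":[0.0035,0.0007,0.0019],"angular":[0,0,0]},{"travel":[0.0035,0.0007,0.0019],"angular":[0,0,0]},{"travel":[0.0035,0.0007,0.0019],"angular":[0,0,0]},{"travel":[0.0035,0.0007,0.0019],"angular":[0,0,0]}])

```text
time: 15.8
position: [0.5843, -0.069, 0.0295]
tool_rot: [-2.713, -0.142, -0.719]
ft_force: [-3.6, 0.1, 0.5]
grip_width: 0.41
```

servo_tool(series=[{"travel":[0.0026,0.0005,0.0014],"angular":[0,0,0]},{"travel":[0.0026,0.0005,0.0014],"angular":[0,0,0]},{"travel":[0.0026,0.0005,0.0014],"angular":[0,0,0]},{"travel":[0.0026,0.0005,0.0014],"angular":[0,0,0]},{"travel":[0.0017,0.0003,0.0009],"angular":[0,0,0]}])

```text
time: 16.3
position: [0.5985, -0.069, 0.0298]
tool_rot: [-2.713, -0.141, -0.72]
ft_force: [-3.1, -0.2, -0.6]
grip_width: 0.411
```

```bash
python3 look.py 8
```

```text
16.3 [ 0.5985 -0.069   0.0298] [[0.868, 0.178, 0.465], [0.011, -0.941, 0.339], [0.497, -0.288, -0.818]] [ 0.272  0.269  0.093  2.132 -1.013  0.632 -0.297] [-3.1 -0.2 -0.6]
```

View pics/c8.png

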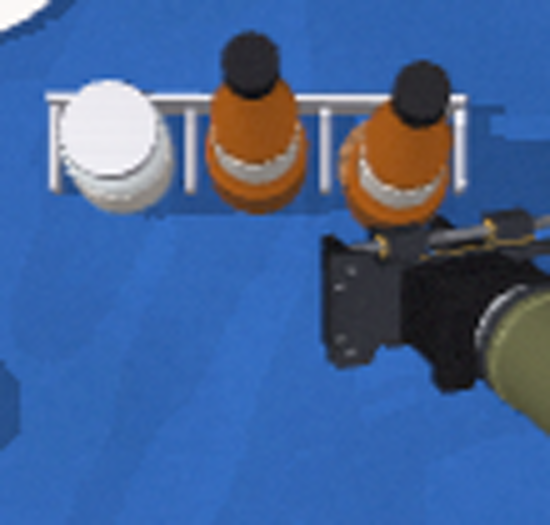

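servo_tool(series=[{"travel":[0.0017,0.0003,0.0009],"angular":[0,0,0]},{"travel":[0.0017,0.0003,0.0009],"angular":[0,0,0]},{"travel":[0.0017,0.0003,0.0009],"angular":[0,0,0]},{"travel":[0.0017,0.0003,0.0009],"angular":[0,0,0]},{"travel":[0.0017,0.0003,0.0009],"angular":[0,0,0]}])

```text
time: 16.9
position: [0.6081, -0.0687, 0.0299]
tool_rot: [-2.713, -0.141, -0.719]
ft_force: [-3.1, 0.1, -1.1]
grip_width: 0.412
```

servo_tool(series=[{"travel":[0.0009,0.0002,0.0005],"angular":[0,0,0]},{"travel":[0.0009,0.0002,0.0005],"angular":[0,0,0]}])

```text
time: 17.1
position: [0.6101, -0.0687, 0.0299]
tool_rot: [-2.713, -0.142, -0.719]
ft_force: [-2.4, 0.0, -1.2]
grip_width: 0.412
```

```bash
python3 look.py 9
```

```text
17.1 [ 0.6101 -0.0687  0.0299] [[0.868, 0.178, 0.464], [0.011, -0.941, 0.339], [0.497, -0.289, -0.818]] [ 0.265  0.287  0.092  2.107 -1.008  0.632 -0.312] [-2.4  0.  -1.2]
```

View pics/c9.png

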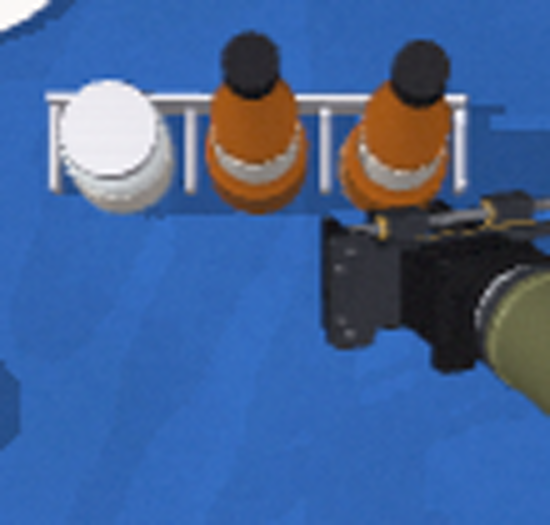

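servo_tool(series=[{"travel":[0.0009,0.0002,0.0005],"angular":[0,0,0]},{"travel":[0.0009,0.0002,0.0005],"angular":[0,0,0]}])

```text
time: 17.4
position: [0.6121, -0.0687, 0.0299]
tool_rot: [-2.713, -0.142, -0.719]
ft_force: [-3.0, 0.6, -1.3]
grip_width: 0.411
```

servo_tool(series=[{"travel":[0.0009,0.0002,0.0005],"angular":[0,0,0]}])

```text
time: 17.5
position: [0.6133, -0.0687, 0.0299]
tool_rot: [-2.713, -0.142, -0.72]
ft_force: [-3.1, 0.0, -0.3]
grip_width: 0.413
```

servo_tool(series=[{"travel":[0.0009,0.0002,0.0005],"angular":[0,0,0]}])

```text
time: 17.6
position: [0.6143, -0.0687, 0.0299]
tool_rot: [-2.713, -0.142, -0.72]
ft_force: [-2.1, 0.4, -1.9]
grip_width: 0.414
```

servo_tool(series=[{"travel":[0.0009,0.0002,0.0005],"angular":[0,0,0]}])

```text
time: 17.7
position: [0.6154, -0.0688, 0.0298]
tool_rot: [-2.713, -0.142, -0.72]
ft_force: [-1.9, -1.2, -0.8]
grip_width: 0.413
```

```bash
python3 look.py 10
```

```text
17.7 [ 0.6154 -0.0688  0.0298] [[0.868, 0.178, 0.465], [0.011, -0.941, 0.339], [0.497, -0.289, -0.818]] [ 0.262  0.295  0.092  2.096 -1.007  0.632 -0.318] [-1.9 -1.2 -0.8]
```

View pics/c10.png

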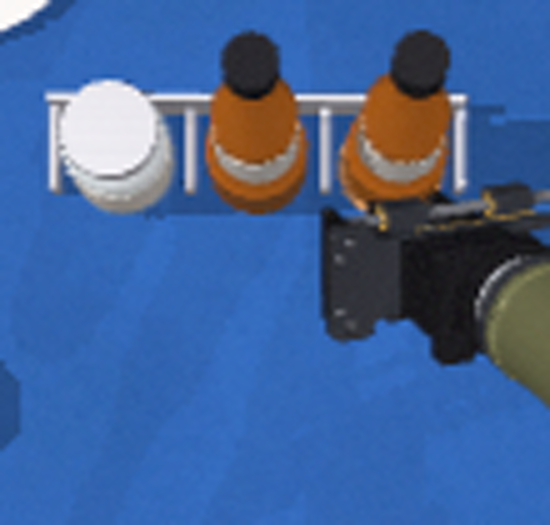

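Cap is level with the twin's (crop row 62 vs 64), so the bottle is at the rail. Backing straight off.

servo_tool(series=[{"travel":[-0.0035,-0.0007,-0.0019],"angular":[0,0,0]},{"travel":[-0.0087,-0.0018,-0.0047],"angular":[0,0,0]},{"travel":[-0.013,-0.0027,-0.007],"angular":[0,0,0]},{"travel":[-0.0174,-0.0036,-0.0093],"angular":[0,0,0]},{"travel":[-0.0174,-0.0036,-0.0093],"angular":[0,0,0]}])

```text
time: 18.3
position: [0.5456, -0.069, 0.0305]
tool_rot: [-2.713, -0.141, -0.722]
ft_force: [0.1, 0.3, 0.9]
grip_width: 0.412
```

servo_tool(series=[{"travel":[0.005,-0.003,-0.008],"angular":[0,0,0]},{"travel":[0.005,-0.003,-0.008],"angular":[0,0,0]},{"travel":[0.005,-0.003,-0.008],"angular":[0,0,0]},{"travel":[0,0,0],"angular":[0,0,0]},{"travel":[0,0,0],"angular":[0,0,0]}])

```text
time: 18.8
position: [0.5464, -0.0684, 0.06]
tool_rot: [-2.713, -0.142, -0.721]
ft_force: [-1.1, 0.4, 0.4]
grip_width: 0.418
```

```bash
python3 look.py 11
```

```text
18.8 [ 0.5464 -0.0684  0.06  ] [[0.867, 0.178, 0.466], [0.011, -0.941, 0.338], [0.498, -0.288, -0.818]] [ 0.289  0.124  0.115  2.228 -0.942  0.676 -0.34 ] [-1.1  0.4  0.4]
```

View pics/c11.png

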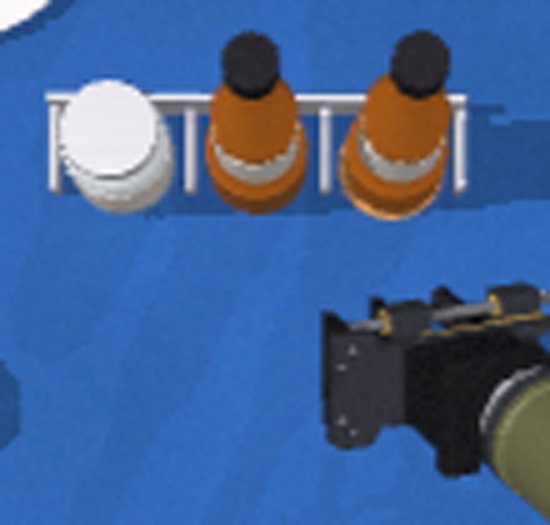

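View pics/top11.png

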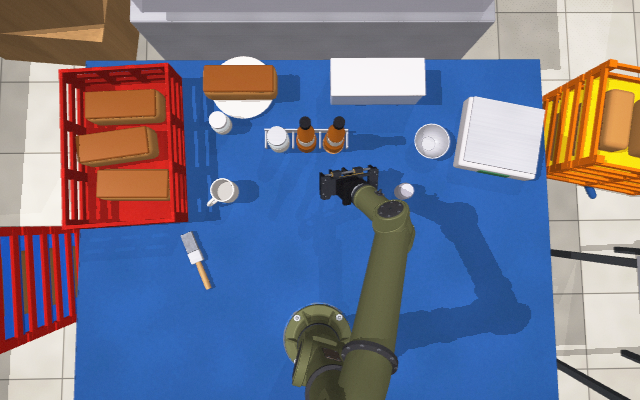

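View pics/side11.png

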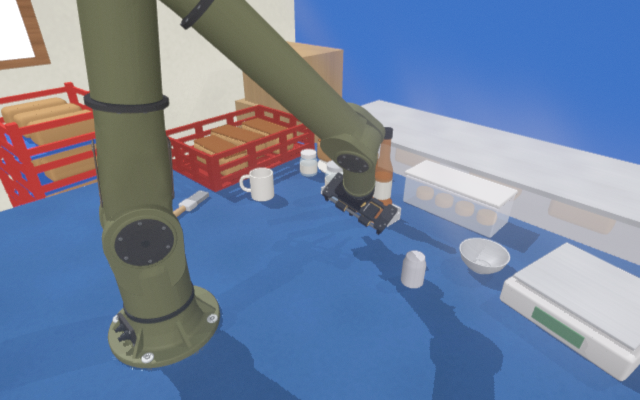

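The bottle stands upright in the right stall, with its cap at top px (339,122) beside the twin's at (305,122). The shaker (405,190), mug (223,190) and bowl (432,141) match the first picture, and the hand is about 70 mm clear. I'll do one numeric check and hand in.

```bash
python3 - <<'E'
from h import *
print(back("top",(255+421.5/5-.5,110+63/5-.5),.285))
def g(im,z):pass
a=cv2.imread("pics/top0.png");b=cv2.imread("pics/top11.png")
for n,(u,v) in dict(mug=(223,190),bowl=(432,141),spread=(220,122),brush=(196,260),jar=(277,139),twin=(306,135),shaker=(405,190)).items():
    t=a[v-10:v+10,u-10:u+10];r=cv2.matchTemplate(b[v-20:v+20,u-20:u+20],t,cv2.TM_CCOEFF_NORMED);_,m,_,l=cv2.minMaxLoc(r);print(n,l[0]-10,l[1]-10,round(m,2))
ctrl.close_job()
E
```

```text
[ 0.65474182 -0.06014443  0.285     ]
mug 0 0 1.0
bowl 0 0 1.0
spread 0 0 1.0
brush 0 0 0.96
jar 0 0 1.0
twin 0 0 1.0
shaker 0 0 0.94
the job is handed in; nothing more can be done
```

I slid the bottle upright into the right-hand stall (the one with the cork coaster), up to the back rail, and handed the job in at about 19 s of the 64 s. I pushed low on the foot with both fingertips as a cradle and the hand tilted back. About 75 mm short of the rail I backed off briefly and narrowed the cradle, so the right fingertip would miss the outer divider. Push force stayed around 2–5 N.

**Last checks (camera):**
- **Bottle position:** its axis is at about (0.655, -0.060) against the coaster centre at (0.655, -0.059). That is about 1 mm off the centre line, and it looks upright.
- **Gap to the rail:** I estimate within about 2 mm. The rail never showed as a clear rise in force, so contact rests on the camera estimate, not on touch.
- **Other objects:** the twin, jar, mug, shaker, bowl, spread and brush all show zero pixel shift. The brush and shaker matched slightly less exactly (0.96 and 0.94), possibly from changed shadows.
- **Hand:** about 70 mm back from the bottle and touching nothing.

**What went differently:** the first approach, tilted straight back, ran into joint limits close to the robot. I moved the hand round to the bottle's right side instead. The two cameras disagreed by about 2–6 mm on the bottle's starting position, so I steered by the top camera.

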